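Scoop the ferrite cores into the component box and fit its cover

TASK

Take the scoop, scoop up all four black ferrite cores from the yellow tray and tip them into the clear component box, never touching the cores with the fingers. Once all four are in, lower the aluminium cover plate over the box's two locating pins until it rests flush, and leave the scoop standing level on the white tile where it came from. Do not disturb the other things on the table.

Things in the scene. Friction and masses are not known exactly. Their poses are not given: they have to be found in the camera images.
- scoop: metal hand scoop standing level on the white tile. Pan 80 mm long (x), 94 mm wide (y), floor 2 mm thick, open lip at +x, side walls 29 mm high along the rear 50 mm only, narrowing from 94 to 84 mm, back wall 39 mm high. A green handle (20 mm wide in y, flat sides, 24 mm thick) rises from the back wall, 52 to 131 mm above the underside. Origin: centre of the pan's underside; x towards the lip, z up
- scoop_grip (a point): middle of the green handle, in the scoop's frame 58 mm behind the origin (-x) and 88 mm above it; the handle's axis is the scoop's z turned back by 0.26 rad, its flat grip faces look along y
- scoop_lip (a point): middle of the scoop's front lip at its underside, 40 mm ahead (+x) of the scoop's origin
- tray: fixed yellow open tray holding the cores, outside 214 (x) by 116 (y) by 48 mm high, walls and floor 4 mm thick (inside 206 by 108 mm); origin: centre of its underside, x along its length. The cores stand in its middle and its +x part, its -x end (about 90 mm) is empty
- box: fixed clear component box, blue rim, open top, outside 140 (x) by 118 (y) by 70 mm high, walls and floor 5 mm; at both x ends a blue block, 70 mm high, widens it to 188 mm and carries a steel locating pin, 8 mm thick and 14 mm tall, at x = +81 and -81 mm, y = 0; origin: centre of its underside, x through the pins
- cover: loose aluminium cover plate lying on the table, 190 (x) by 112 (y) by 5 mm, 0.25 kg, two 11 mm holes at x = +81 and -81 mm, y = 0; red bridge handle over its middle: bar 70 mm long in x, 14 mm wide in y, 27 to 45 mm above the plate's underside; origin: centre of its underside. Fits the box either way round
- tile: fixed white ceramic tile, 190 (x) by 130 (y) by 8 mm, the scoop's resting place; origin: centre of its underside
- core0: one of four black rounded plastic-cased ferrite cores (stubby barrel 26 mm in diameter and height, orange band, about 35 g, slippery), standing in the tray; origin at its centre, z along its own axis
- core1: one of four black rounded plastic-cased ferrite cores (stubby barrel 26 mm in diameter and height, orange band, about 35 g, slippery), standing in the tray; origin at its centre, z along its own axis
- core2: one of four black rounded plastic-cased ferrite cores (stubby barrel 26 mm in diameter and height, orange band, about 35 g, slippery), standing in the tray; origin at its centre, z along its own axis
- core3: one of four black rounded plastic-cased ferrite cores (stubby barrel 26 mm in diameter and height, orange band, about 35 g, slippery), standing in the tray; origin at its centre, z along its own axis
- spool: bystander: aluminium solder spool, 60 mm across, 50 mm high; origin: centre of its underside
- flux: bystander: amber bottle, 44 mm across, 130 mm high; origin: centre of its underside
- paste: bystander: low white jar with blue cap, 60 mm across, 55 mm high; origin: centre of its underside
- mug: bystander: blue mug 76 mm across, 90 mm high, handle at its +y; origin: centre of its underside
- driver: bystander: screwdriver with orange handle, lying along its x at the left of the table
- meter: bystander: yellow multimeter, 150 by 75 by 42 mm, lying at the right of the table; origin: centre of its underside
Not all that is in view belongs to the job. What is shaped like the scoop but pink is not meant.

How it is judged:
By the outcome, as a careful person would: the job done as asked, in the order asked, and still so for the second after the job is handed in, with the robot touching nothing.
It also fails if it takes over 72 s, if anything falls off the work surface, if the arm or the gripper's body presses on something with over 40 N, if the wrist force passes 120 N, or if a joint passes its speed limit or range.

ROBOT

A 6-joint arm with a two-finger parallel gripper is mounted at the origin on the work surface. World frame = base frame: x ahead of the robot, y to its left, z up, the work surface at z = 0. Lengths are in m, angles in rad, forces in N, time in s.
With the tool pointing down it reaches from about 0.35 to 0.875 m from the base axis. Payload 4.2 kg.
Tool frame: the origin (TCP) lies midway between the tips of the shut fingers; the grasp point (between the pads) lies 19 mm behind it; z points along the fingers, y is the direction in which the jaws open and shut (so a half turn about z gives the same grasp; the last joint's range is limited). The gripper opens to 87 mm and grips with 3 to 60 N. Pads are 19 mm wide; open, the fingers measure 117 mm over their backs; the gripper's body (75 mm by 190 mm) begins 51 mm behind the grasp point.
Start: joints at [1.534, 0.385, 0.008, 0, -1.194, -0.259], TCP at [0.182, 0.598, 0.223] pointing down, gripper open.
Joint ranges: [-3.14, 3.14], [-1.21, 2.06], [-1.07, 1.41], [-3.16, 2.05], [-2.99, -0.16], [-3.1, 3.1]. Speed limits (rad/s): [2.79, 2.79, 3.14, 3.14, 3.14, 3.14].

INTERFACE

Orientations are given as a rotation vector (axis times angle).
In Python, from cell import robot gives the robot as it stands. The module is installed in compiled form; this text tells all that it offers.
- The arm moves only by the shell command python3 -m pendant 'ROWS' [OPENING] [FORCE]. ROWS is JSON, a list of rows, each an object of numbers: "dx", "dy", "dz": the shift along the tool's x, y, z in units of 50 mm (1.0 is 50 mm); "spin": the turn about the tool's z in degrees. A call has 1 to 20 rows; each row is the pose to reach, as a shift and turn from the pose measured when the call began, along the tool's axes at that moment; what a row does not reach only later rows make up. A row lasts 1/8 s, in which the tool goes at most 62.5 mm and 10.7 degrees, less where a joint would pass 70% of its speed; a pose out of reach is approached as far as the arm can. A call with a gripper value outside its range is refused whole. OPENING is the opening in per cent of the stroke, from 0 (shut) to 100 (fully open), set as the call begins (- or left out, the last holds). The fingers move at their own pace and stop on an object; FORCE is the grip in N (left out, the last holds). Time passes only in rows, so rows that repeat a pose let the fingers close. It gives the time, the measured TCP pose, the force and the opening at its end, in the units of the state.
- robot.read_state(): the state, without advancing time (a new reading comes with each control period).
- robot.camera(name): name is "scene" or "side" or "wrist"; returns (picture, depth): 400x640x3 uint8, blue, green, red; 400x640 float32, m along the optical axis (not along the pixel's ray), 0 where there is no reading.
- robot.get_calibration(name): a dict with "fx", "fy", "cx", "cy" (pixels), "origin" and "orientation" of the camera in the world; the wrist camera has in their place "hand_eye" (4x4, takes a point from camera to tool coordinates, whose origin is the TCP and whose axes are the flange's). Camera axes: x right, y down, z forward; pixel columns grow to the right and rows downward; lengths in m; the calibration is good to about 2 mm. A picture is of the moment at which its call begins: read the wrist's pose just before it. get_calibration takes no time and is no camera call.
- robot.sign_off(): hands the job in, once; it reports no verdict.
Trained networks look in the newest picture that a camera, given by its name, has taken for a name from the list of things; names that differ only in an ending like _2 or _b are one class to them, and where a whole thing is asked for, a point or a joint stands for the part that bears it (a point fixed in the world has none). Each returns a list of dicts, best first, with "confidence" (0 to 1); they miss things now and then, are a little off and sometimes report something else, mostly with a low value. They report only what shows in the picture. A call takes as long as a camera call. They do not tell look-alikes from the thing itself.
- robot.search_frame(camera, thing): "extent" ([left, top, right, bottom] in pixels, round what is visible of it).
The state is a dict: "t": time; "qpos": joint angles; "joint_velocities": joint speeds; "joint_torque": joint torques, N m; "position": TCP position; "tool_rot": TCP orientation; "force": force on the tool from outside, world axes, zero at the start; "ft_torque": the same for the moment, N m; "width": finger opening in m.
Only numpy, scipy, OpenCV 4.12 (cv2) and the standard library are available. Lean on these libraries where they do the work, as an engineer would, in place of code of your own. Each camera call takes 0.05 s, during which the arm holds its last target. There are 200 camera calls.

## Working session

There is one attempt and no reset: what is moved stays moved. The work goes in short steps, Python scripts to look and compute and a shell command to move; the robot and the scene stay as the last step left them, time stands still between calls to the robot, and variables do not carry over. Pictures are saved under pics/ and viewed, about 8 in all and at most 12, crops included, and the job is handed in when it is done.

```bash
mkdir -p pics; cat > h.py <<'E'
from cell import robot
import numpy as np, cv2
from scipy.spatial.transform import Rotation as R
def cam(n):
    s=robot.read_state(); p,d=robot.camera(n); c=robot.get_calibration(n)
    if 'hand_eye' in c:
        T=np.eye(4);T[:3,:3]=R.from_rotvec(s['tool_rot']).as_matrix();T[:3,3]=s['position']
        T=T@np.array(c['hand_eye'])
    else:
        T=np.eye(4);o=np.array(c['orientation'],float)
        T[:3,:3]=o if o.shape==(3,3) else R.from_rotvec(o).as_matrix();T[:3,3]=c['origin']
    v,u=np.mgrid[:400,:640]
    P=np.stack([(u-c['cx'])/c['fx']*d,(v-c['cy'])/c['fy']*d,d],-1)@T[:3,:3].T+T[:3,3]
    P[d<=0]=np.nan
    return p,d,P,c,T
E
python3 - <<'E'
from h import *
s=robot.read_state();print({k:np.round(v,3).tolist() for k,v in s.items()})
for n in ['scene','side']:
    p,d,P,c,T=cam(n); cv2.imwrite(f'pics/{n}0.png',p); np.savez(f'{n}0.npz',p=p,P=P)
    print(n,T[:3,3],T[:3,2])
    for t in ['scoop','tray','box','cover','tile','core0','meter']:
        for r in robot.search_frame(n,t)[:4]:
            e=np.array(r['extent']).round().astype(int);u,v=(e[0]+e[2])//2,(e[1]+e[3])//2
            print(t,e,round(r['confidence'],2),P[min(v,399),min(u,639)].round(3))
E
```

```text
{'t': 0.0, 'qpos': [1.534, 0.386, 0.007, -0.001, -1.194, -0.259], 'joint_velocities': [-0.001, 0.0, 0.0, -0.0, 0.0, 0.001], 'joint_torque': [0.001, -39.067, 18.74, 4.22, 0.011, -0.0], 'position': [0.182, 0.597, 0.221], 'tool_rot': [3.105, -0.463, -0.0], 'force': [1.191, -0.244, 0.433], 'ft_torque': [-0.003, -0.048, -0.015], 'width': 0.087}
scene [1.38240662 0.94948254 1.13793489] [-0.49858358 -0.58242947 -0.6420205 ]
scoop [373 185 402 230] 0.96 [0.333 0.146 0.013]
scoop [368 227 409 280] 0.87 [0.531 0.323 0.029]
scoop [417 223 453 252] 0.74 [0.32  0.372 0.001]
tray [247 153 304 188] 0.58 [ 0.512 -0.361  0.016]
box [310 206 360 249] 0.81 [0.561 0.084 0.007]
cover [270 192 321 226] 0.72 [ 0.605 -0.105  0.003]
tile [357 249 422 288] 0.74 [0.568 0.363 0.012]
tile [239 180 252 210] 0.33 [ 0.748 -0.234  0.078]
meter [241 139 272 157] 0.78 [ 0.483 -0.547  0.032]
meter [247 156 305 187] 0.27 [ 0.524 -0.335  0.03 ]
side [-0.20950731 -0.89502373  1.12563778] [ 0.48393534  0.56755472 -0.66609926]
scoop [250 135 286 168] 0.95 [0.578 0.373 0.013]
scoop [203 144 231 187] 0.91 [0.37  0.418 0.023]
scoop [237 182 266 210] 0.62 [0.38  0.203 0.004]
scoop [240 143 299 174] 0.47 [0.539 0.308 0.036]
tray [347 234 424 299] 0.84 [ 0.514 -0.338  0.004]
box [287 154 337 202] 0.66 [0.611 0.134 0.006]
cover [324 192 381 242] 0.91 [ 0.585 -0.114  0.002]
tile [242 143 296 173] 0.7 [0.539 0.308 0.036]
tile [378 256 389 265] 0.39 [ 0.508 -0.332  0.032]
tile [323 194 382 240] 0.38 [ 0.585 -0.114  0.002]
core0 [379 255 388 264] 0.55 [ 0.513 -0.328  0.03 ]
core0 [404 191 418 222] 0.51 [ 0.716 -0.256  0.076]
core0 [388 265 398 275] 0.43 [ 0.504 -0.377  0.031]
core0 [388 251 397 260] 0.41 [ 0.548 -0.333  0.027]
meter [408 296 462 354] 0.57 [ 0.445 -0.582  0.043]
```

```bash
python3 - <<'E'
import cv2
a=cv2.resize(cv2.imread('pics/scene0.png')[120:310,210:480],None,fx=2.9,fy=2.9,interpolation=cv2.INTER_CUBIC)
cv2.imwrite('pics/v1.png',a)
E
```

```text
(no output)
```

View pics/v1.png

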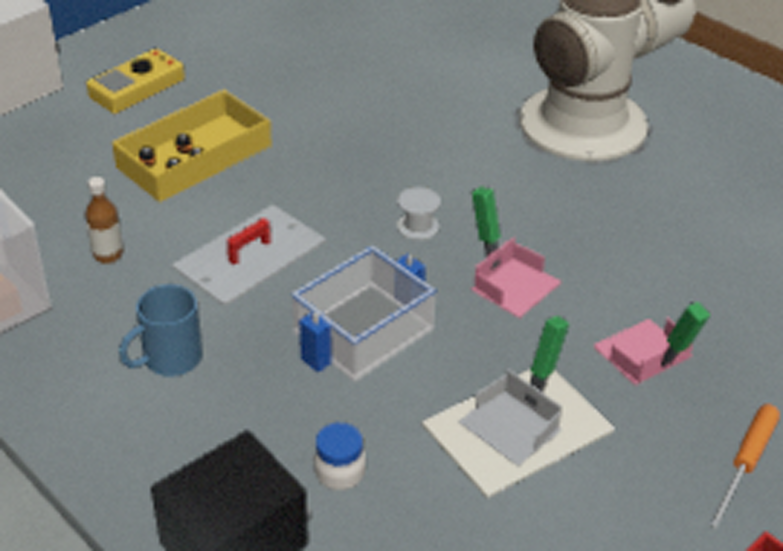

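The picture shows the metal scoop on the tile at scene pixel ≈(385,262), with two pink look-alikes at about (390,205) and (435,238). The box is at about (335,228), the cover at (295,208), and the tray with the cores at (275,170), the empty end being nearest the robot.

```bash
python3 - <<'E'
from h import *
D={n:np.load(n+'0.npz') for n in ['scene','side']}
def rect(name,lo,hi,win,zr):
    for n in D:
        p=D[n]['p'];P=D[n]['P'];hsv=cv2.cvtColor(p,cv2.COLOR_BGR2HSV)
        m=cv2.inRange(hsv,np.array(lo),np.array(hi))>0
        x0,x1,y0,y1=win
        m&=(P[...,0]>x0)&(P[...,0]<x1)&(P[...,1]>y0)&(P[...,1]<y1)&(P[...,2]>zr[0])&(P[...,2]<zr[1])
        q=P[m]
        if len(q)<5: print(name,n,len(q));continue
        r=cv2.minAreaRect(q[:,:2].astype(np.float32)*1000)
        print(name,n,len(q),'c',np.round(r[0],0),'sz',np.round(r[1],0),'ang',round(r[2],1),'mean',q.mean(0).round(3),'zmax',q[:,2].max().round(3))
rect('handle',(45,80,30),(85,255,255),(.4,.7,.2,.5),(.03,.2))
rect('tile',(0,0,140),(60,70,255),(.4,.72,.2,.48),(.0,.014))
rect('trayall',(20,100,80),(35,255,255),(.35,.7,-.5,-.2),(.0,.1))
rect('traytop',(20,100,80),(35,255,255),(.35,.7,-.48,-.2),(.04,.06))
rect('boxblue',(100,100,60),(125,255,255),(.4,.72,-.02,.25),(.03,.1))
rect('boxtop',(100,60,60),(125,255,255),(.4,.72,-.02,.25),(.063,.078))
rect('red',(0,120,60),(8,255,255),(.4,.75,-.25,.0),(.01,.06))
rect('red2',(172,120,60),(180,255,255),(.4,.75,-.25,.0),(.01,.06))
rect('plate',(0,0,120),(180,50,255),(.4,.75,-.25,.0),(.0025,.012))
rect('cores',(0,0,0),(180,255,60),(.35,.65,-.5,-.2),(.0,.1))
E
```

```text
handle scene 161 c [511. 349.] sz [24. 39.] ang 77.4 mean [0.515 0.35  0.106] zmax 0.141
handle side 103 c [505. 344.] sz [22. 38.] ang 86.2 mean [0.502 0.342 0.108] zmax 0.141
tile scene 933 c [559. 353.] sz [134. 195.] ang 78.2 mean [0.575 0.366 0.007] zmax 0.014
tile side 657 c [558. 358.] sz [146. 194.] ang 79.0 mean [0.547 0.348 0.009] zmax 0.014
trayall scene 1080 c [ 510. -352.] sz [223. 129.] ang 0.2 mean [ 0.509 -0.353  0.024] zmax 0.056
trayall side 2582 c [ 504. -353.] sz [120. 220.] ang 88.6 mean [ 0.504 -0.349  0.02 ] zmax 0.056
traytop scene 207 c [ 512. -352.] sz [126. 221.] ang 88.6 mean [ 0.521 -0.346  0.046] zmax 0.056
traytop side 486 c [ 505. -353.] sz [120. 217.] ang 88.5 mean [ 0.499 -0.355  0.047] zmax 0.056
boxblue scene 152 c [581.  97.] sz [ 75. 193.] ang 83.9 mean [0.623 0.112 0.059] zmax 0.076
boxblue side 149 c [576. 106.] sz [189.  36.] ang 0.0 mean [0.528 0.102 0.06 ] zmax 0.076
boxtop scene 216 c [582. 108.] sz [120. 191.] ang 89.7 mean [0.581 0.108 0.069] zmax 0.076
boxtop side 257 c [577. 106.] sz [122. 188.] ang 89.8 mean [0.574 0.105 0.07 ] zmax 0.077
red scene 89 c [ 594. -111.] sz [72. 17.] ang 1.8 mean [ 0.598 -0.109  0.035] zmax 0.05
red side 35 c [ 586. -116.] sz [62. 12.] ang 4.5 mean [ 0.586 -0.115  0.047] zmax 0.051
red2 scene 2
red2 side 10 c [ 587. -114.] sz [59. 10.] ang 1.2 mean [ 0.585 -0.115  0.045] zmax 0.047
plate scene 972 c [ 575. -125.] sz [350. 248.] ang 0.4 mean [ 0.588 -0.115  0.005] zmax 0.012
plate side 2263 c [ 575. -125.] sz [250. 349.] ang 90.0 mean [ 0.569 -0.126  0.005] zmax 0.012
cores scene 26 c [ 555. -371.] sz [80. 61.] ang 28.5 mean [ 0.551 -0.367  0.026] zmax 0.033
cores side 81 c [ 539. -355.] sz [63. 78.] ang 80.2 mean [ 0.531 -0.357  0.028] zmax 0.034
```

```bash
cat > go.py <<'E'
import sys
from h import *
def go(x,y,z,yaw=None):
    s=robot.read_state();M=R.from_rotvec(s['tool_rot']).as_matrix()
    d=M.T@(np.array([x,y,z])-s['position'])/.05
    cy=np.degrees(np.arctan2(M[1,0],M[0,0]));sp=0 if yaw is None else ((cy-yaw+90)%180)-90
    print('t',round(s['t'],2),'pos',np.round(s['position'],4),'yaw',round(cy,2),'zax',M[:,2].round(4),'w',round(s['width'],4),'f',np.round(s['force'],1),'q6',round(s['qpos'][5],2))
    print('dx %.3f dy %.3f dz %.3f spin %.1f rows>=%.1f'%(*d,sp,max(np.linalg.norm(d)/1.25,abs(sp)/10.7)))
if __name__=='__main__': go(*map(float,sys.argv[1:]))
E
python3 -m pendant '[{"dx":7.55,"dy":2.96,"dz":-0.8,"spin":-5},{"dx":7.55,"dy":2.96,"dz":-0.8,"spin":-5},{"dx":7.55,"dy":2.96,"dz":-0.8,"spin":-5},{"dx":7.55,"dy":2.96,"dz":-0.8,"spin":-5},{"dx":7.55,"dy":2.96,"dz":-0.8,"spin":-5},{"dx":7.55,"dy":2.96,"dz":-0.8,"spin":-5},{"dx":7.55,"dy":2.96,"dz":-0.8,"spin":-5},{"dx":7.55,"dy":2.96,"dz":-0.8,"spin":-5},{"dx":7.55,"dy":2.96,"dz":-0.8,"spin":-5}]' 70
python3 - <<'E'
from h import *
p,d,P,c,T=cam('wrist'); print(T.round(3))
np.savez('w1.npz',p=p,P=P); cv2.imwrite('pics/w1.png',p)
E
python3 go.py .5 .345 .26 -12
```

```text
t: 1.92
position: [0.4998, 0.3463, 0.2624]
tool_rot: [3.124, -0.327, -0.001]
force: [0.0, 0.2, 0.5]
width: 0.0611
[[-0.208 -0.942 -0.262  0.572]
 [-0.978  0.201  0.056  0.331]
 [-0.     0.268 -0.963  0.424]
 [ 0.     0.     0.     1.   ]]
t 1.98 pos [0.4995 0.3467 0.2624] yaw -11.9 zax [-4.e-04 -0.e+00 -1.e+00] w 0.0611 f [0.7 0.5 0.4] q6 0.49
dx 0.017 dy 0.031 dz 0.048 spin 0.1 rows>=0.0
```

View pics/w1.png

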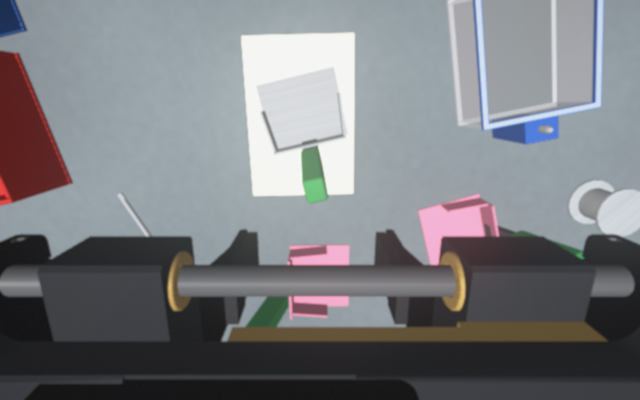

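The wrist view shows the scoop with its pan at (300,105), its handle at (315,175) and its lip at the top. It is turned about 10° from the tile.

```bash
python3 - <<'E'
from h import *
D=np.load('w1.npz');p=D['p'];P=D['P'];hsv=cv2.cvtColor(p,cv2.COLOR_BGR2HSV)
W=(P[...,1]>.25)&(P[...,1]<.46)&(P[...,0]>.44)&(P[...,0]<.7)
vis=np.zeros((400,640),bool);vis[:225]=1;W&=vis
def rc(n,m):
    q=P[m];r=cv2.minAreaRect(q[:,:2].astype(np.float32)*1000);print(n,len(q),r,q.mean(0).round(4),np.percentile(q[:,2],[2,98]).round(3));return q
t=rc('tile',W&(hsv[...,1]<40)&(hsv[...,2]>225)&(P[...,2]<.02))
g=(hsv[...,0]>45)&(hsv[...,0]<85)&(hsv[...,1]>80)&W
q=rc('green',g)
for a,b in[(.06,.08),(.08,.1),(.1,.12),(.12,.15)]:
    k=q[(q[:,2]>a)&(q[:,2]<b)]; print(a,len(k),k.mean(0).round(4) if len(k) else '', (k.min(0).round(4),k.max(0).round(4)) if len(k) else '')
# pan: gray within tile
sc=np.zeros((400,640),np.uint8);sc[60:160,250:350]=1
m=(sc>0)&(hsv[...,2]<225)&(hsv[...,1]<60)
m=cv2.morphologyEx(m.astype(np.uint8),cv2.MORPH_OPEN,np.ones((3,3)))>0
q=rc('pan',m&W); 
f=m&W&(P[...,2]<.016);rc('floor',f)
print(cv2.minAreaRect(np.argwhere(f)[:,::-1].astype(np.float32)))
i=cv2.resize(p[20:215,220:370],None,fx=4,fy=3,interpolation=cv2.INTER_CUBIC);cv2.imwrite('pics/v3.png',i)
# back wall & lip lines
for v in range(64,160,6):
    us=np.where(m[v])[0]
    if len(us)>5: print(v,us[0],us[-1],P[v,us[0]+2].round(3),P[v,us[-1]-2].round(3))
E
```

```text
tile 10421 ((558.6286010742188, 355.3745422363281), (130.68402099609375, 189.63589477539062), 79.57475280761719) [0.5698 0.3549 0.008 ] [0.006 0.01 ]
green 449 ((500.2923278808594, 348.08074951171875), (21.653173446655273, 17.848501205444336), 1.3656189441680908) [0.5008 0.3479 0.1365] [0.133 0.139]
0.06 0  
0.08 0  
0.1 0  
0.12 449 [0.5008 0.3479 0.1365] (array([0.4893, 0.3392, 0.1326]), array([0.5113, 0.3569, 0.1398]))
pan 5392 ((563.2356567382812, 350.488525390625), (87.01056671142578, 94.36713409423828), 1.2145572900772095) [0.5668 0.3491 0.0133] [0.008 0.047]
floor 4730 ((564.3251953125, 350.5012512207031), (84.81497955322266, 94.37612915039062), 1.2383460998535156) [0.5705 0.3486 0.0101] [0.008 0.012]
((302.5882568359375, 112.35295104980469), (72.76069641113281, 80.03675842285156), 75.96376037597656)
70 322 333 [0.607 0.315 0.009] [0.605 0.307 0.01 ]
76 298 334 [0.606 0.343 0.012] [0.598 0.307 0.01 ]
82 274 335 [0.606 0.372 0.01 ] [0.592 0.307 0.011]
88 258 336 [0.603 0.392 0.01 ] [0.585 0.307 0.011]
94 259 339 [0.596 0.392 0.012] [0.578 0.305 0.009]
100 261 340 [0.589 0.392 0.011] [0.571 0.305 0.013]
106 263 340 [0.582 0.392 0.01 ] [0.564 0.307 0.01 ]
112 261 341 [0.576 0.393 0.027] [0.557 0.307 0.011]
118 263 342 [0.569 0.392 0.028] [0.55  0.307 0.011]
124 265 344 [0.562 0.392 0.027] [0.544 0.307 0.035]
130 267 345 [0.555 0.391 0.03 ] [0.538 0.308 0.037]
136 269 345 [0.548 0.39  0.03 ] [0.531 0.309 0.039]
142 271 324 [0.54  0.389 0.031] [0.53  0.334 0.047]
148 273 318 [0.533 0.389 0.033] [0.528 0.341 0.071]
```

```bash
python3 -m pendant '[{"dx":0.2,"dy":-0.07,"dz":0.5,"spin":-7},{"dx":0.2,"dy":-0.07,"dz":1.5,"spin":-13},{"dx":0.2,"dy":-0.07,"dz":2.5,"spin":-13},{"dx":0.2,"dy":-0.07,"dz":3.4,"spin":-13},{"dx":0.2,"dy":-0.07,"dz":3.7,"spin":-13},{"dx":0.2,"dy":-0.07,"dz":3.7,"spin":-13}]' 
python3 go.py .51 .348 .077 1
```

```text
t: 2.72
position: [0.5096, 0.3487, 0.0773]
tool_rot: [3.141, 0.033, -0.001]
force: [-0.6, -0.1, -0.5]
width: 0.0605
t 2.73 pos [0.5096 0.3487 0.0773] yaw 1.2 zax [-6.e-04 -9.e-04 -1.e+00] w 0.0605 f [-0.6 -0.1 -0.5] q6 0.73
dx 0.009 dy 0.015 dz 0.007 spin 0.2 rows>=0.0
```

Close with a firm grip, then lift.

```bash
python3 -m pendant '[{"dx":0},{"dx":0},{"dx":0},{"dx":0},{"dz":0},{"dz":-0.2},{"dz":-0.5},{"dz":-1},{"dz":-1},{"dz":-1}]' 0 50
python3 go.py .51 .348 .077 1
```

```text
t 2.73 pos [0.5096 0.3487 0.0773] yaw 1.2 zax [-6.e-04 -9.e-04 -1.e+00] w 0.0605 f [-0.6 -0.1 -0.5] q6 0.73
dx 0.009 dy 0.015 dz 0.007 spin 0.2 rows>=0.0invalid input at $[0]: expected keys dx, dy, dz, spin
```

```bash
python3 -m pendant '[{"dx":0,"dy":0,"dz":0,"spin":0},{"dx":0,"dy":0,"dz":0,"spin":0},{"dx":0,"dy":0,"dz":0,"spin":0},{"dx":0,"dy":0,"dz":0,"spin":0},{"dx":0,"dy":0,"dz":0,"spin":0},{"dx":0,"dy":0,"dz":-0.2,"spin":0},{"dx":0,"dy":0,"dz":-0.5,"spin":0},{"dx":0,"dy":0,"dz":-1,"spin":0},{"dx":0,"dy":0,"dz":-1,"spin":0},{"dx":0,"dy":0,"dz":-1,"spin":0}]' 0 50
python3 go.py .51 .348 .077 1
python3 - <<'E'
from h import *
print(robot.read_state()['ft_torque'])
p,d,P,c,T=cam('wrist');np.savez('w2.npz',p=p,P=P); cv2.imwrite('pics/w2.png',p)
E
```

```text
t: 3.98
position: [0.5091, 0.3484, 0.1269]
tool_rot: [3.14, 0.032, -0.003]
force: [-0.2, 0.0, -2.4]
width: 0.0203
t 3.98 pos [0.5091 0.3484 0.1269] yaw 1.17 zax [-0.0017 -0.0012 -1.    ] w 0.0203 f [-0.2  0.  -2.4] q6 0.73
dx 0.020 dy 0.008 dz 0.998 spin 0.2 rows>=0.8
[-0.06623664  0.04506202  0.03301677]
```

View pics/w2.png

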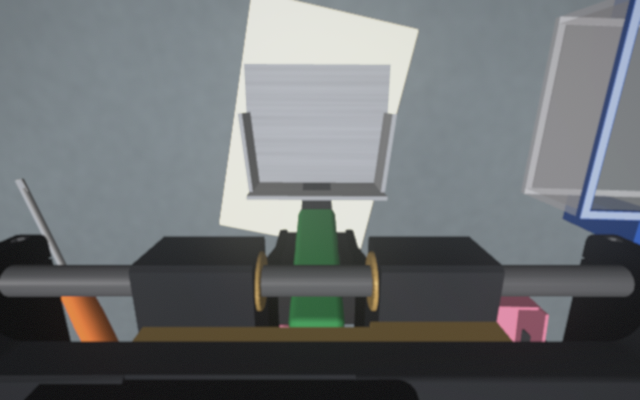

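The scoop is held straight, with the pan in full view at (318,125). A plane fit on the pan floor will give its pitch.

```bash
cat > pan.py <<'E'
from h import *
def pan(save=None):
    s=robot.read_state();p,d,P,c,T=cam('wrist')
    if save: cv2.imwrite('pics/%s.png'%save,p)
    M=R.from_rotvec(s['tool_rot']).as_matrix()
    Q=(P-s['position'])@M            # tool coords
    m=np.zeros(d.shape,bool);m[60:182,255:380]=1
    hsv=cv2.cvtColor(p,cv2.COLOR_BGR2HSV)
    m&=(hsv[...,1]<70)&(hsv[...,2]>90)&(Q[...,0]>.02)&(Q[...,0]<.11)&(abs(Q[...,1])<.04)&(Q[...,2]>.05)&(Q[...,2]<.16)
    q=Q[m]; k=np.polyfit(q[:,0],q[:,2],1)
    r=q[:,2]-np.polyval(k,q[:,0]);q=q[abs(r)<.004];k=np.polyfit(q[:,0],q[:,2],1)
    print('pan pitch deg (lip down +)',np.degrees(np.arctan(k[0])).round(2),'z at x=.058',np.polyval(k,.058).round(4),'xr',q[:,0].min().round(3),q[:,0].max().round(3),len(q),'f',np.round(s['force'],1))
if __name__=='__main__':
    import sys; pan(sys.argv[1] if len(sys.argv)>1 else None)
E
python3 pan.py; python3 go.py .40 -.2 .2 -1.4
```

```text
pan pitch deg (lip down +) 0.35 z at x=.058 0.0677 xr 0.022 0.097 10867 f [ 0.2 -0.2 -2.5]
t 4.08 pos [0.5089 0.3482 0.1262] yaw 1.17 zax [-0.0025 -0.0024 -1.    ] w 0.0196 f [-0.3  0.1 -2.9] q6 0.73
dx -2.407 dy 10.920 dz -1.445 spin 2.6 rows>=9.0
```

```bash
python3 -m pendant '[{"dx":0,"dy":0,"dz":-1,"spin":0},{"dx":-0.2,"dy":1,"dz":-1.9,"spin":0},{"dx":-0.4,"dy":2.2,"dz":-1.9,"spin":1},{"dx":-0.6,"dy":3.4,"dz":-1.9,"spin":2.6},{"dx":-0.8,"dy":4.6,"dz":-1.9,"spin":2.6},{"dx":-1.1,"dy":5.8,"dz":-1.9,"spin":2.6},{"dx":-1.3,"dy":7,"dz":-1.9,"spin":2.6},{"dx":-1.5,"dy":8.2,"dz":-1.9,"spin":2.6},{"dx":-1.8,"dy":9.4,"dz":-1.9,"spin":2.6},{"dx":-2,"dy":10.6,"dz":-1.9,"spin":2.6},{"dx":-2.2,"dy":11.8,"dz":-1.9,"spin":2.6},{"dx":-2.4,"dy":13,"dz":-1.9,"spin":2.6},{"dx":-2.6,"dy":13.7,"dz":-1.9,"spin":2.6},{"dx":-2.62,"dy":13.95,"dz":-1.9,"spin":2.6},{"dx":-2.62,"dy":13.95,"dz":-1.9,"spin":2.6},{"dx":-2.62,"dy":13.95,"dz":-1.9,"spin":2.6}]'
python3 go.py .392 -.352 .22 -1.4
python3 - <<'E'
from h import *
p,d,P,c,T=cam('wrist');np.savez('w3.npz',p=p,P=P); cv2.imwrite('pics/w3.png',p)
hsv=cv2.cvtColor(p,cv2.COLOR_BGR2HSV)
W=(P[...,1]>-.43)&(P[...,1]<-.27)&(P[...,0]<.64)
m=W&(hsv[...,2]<75)&(P[...,2]>.015)&(P[...,2]<.04)
m[225:]=0
n,l,st,ce=cv2.connectedComponentsWithStats(cv2.morphologyEx(m.astype(np.uint8),cv2.MORPH_CLOSE,np.ones((5,5))))
for i in range(1,n):
    if st[i,4]>30:
        q=P[(l==i)&m];print(st[i],(q[:,:2].min(0)/2+q[:,:2].max(0)/2).round(3),np.ptp(q,axis=0).round(3))
y=W&(hsv[...,0]>20)&(hsv[...,0]<35)&(hsv[...,1]>100)&(P[...,2]>.043)&(P[...,2]<.054);y[225:]=0
q=P[y];print(cv2.minAreaRect(q[:,:2].astype(np.float32)*1000),q.min(0),q.max(0))
E
python3 pan.py
```

```text
t: 6.08
position: [0.3927, -0.3506, 0.2229]
tool_rot: [3.139, -0.037, -0.004]
force: [-0.4, 0.8, -2.2]
width: 0.0198
t 6.08 pos [ 0.3927 -0.3506  0.2229] yaw -1.35 zax [-0.0028 -0.0019 -1.    ] w 0.0198 f [-0.4  0.8 -2.2] q6 1.96
dx -0.014 dy 0.029 dz 0.059 spin 0.0 rows>=0.1
((530.0396118164062, -352.9869689941406), (115.88636779785156, 52.88521194458008), 88.60423278808594) [ 0.50224243 -0.41128468  0.043066  ] [ 0.5575231  -0.29463372  0.05035138]
pan pitch deg (lip down +) -0.05 z at x=.058 0.0675 xr 0.021 0.098 14050 f [-0.3 -0.  -2. ]
```

View pics/w3.png

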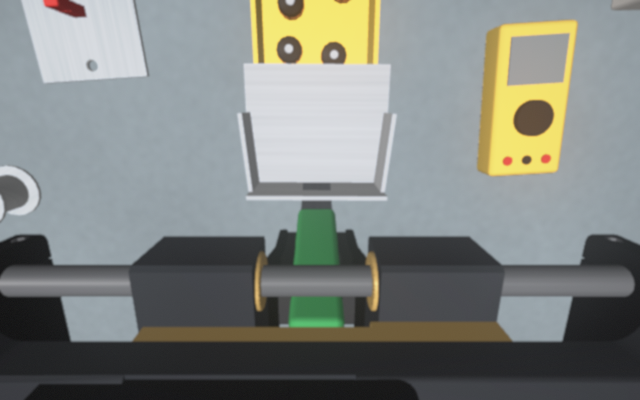

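The wrist view shows two near cores at (289,50) and (333,55) and two farther ones at (291,5) and (343,0). The tray sits centred ahead of the lip.

```bash
python3 - <<'E'
from h import *
D=np.load('w3.npz');P=D['P']
for u,v in [(289,47),(333,52),(291,5),(343,1)]:
    q=P[max(v-4,0):v+5,u-4:u+5].reshape(-1,3);print(np.nanmedian(q,0).round(3))
s=np.load('side0.npz')
for u,v in[(383,259),(393,270),(392,255)]:print(s['P'][v,u])
# far/near tray wall from side/scene top pts
for n in['side','scene']:
    d=np.load(n+'0.npz');h=cv2.cvtColor(d['p'],cv2.COLOR_BGR2HSV);P=d['P']
    m=(h[...,0]>20)&(h[...,0]<35)&(h[...,1]>100)&(P[...,2]>.043)&(P[...,2]<.053)&(P[...,1]<-.27)&(P[...,1]>-.43)
    q=P[m];print(n,np.percentile(q[:,0],[1,99]),np.percentile(q[:,1],[1,99]))
E
```

```text
[ 0.52  -0.327  0.03 ]
[ 0.514 -0.37   0.03 ]
[ 0.556 -0.331  0.03 ]
[ 0.562 -0.381  0.013]
[ 0.51292876 -0.32772191  0.02980566]
[ 0.50442563 -0.37717824  0.0305913 ]
[ 0.54767603 -0.3333719   0.02671554]
side [0.39680777 0.61297247] [-0.41150235 -0.2929062 ]
scene [0.4052637  0.61858603] [-0.41305328 -0.29110207]
```

```bash
python3 -m pendant '[{"dx":0.09,"dy":0,"dz":0.8,"spin":0},{"dx":0.09,"dy":0,"dz":1.6,"spin":0},{"dx":0.09,"dy":0,"dz":2.3,"spin":0},{"dx":0.09,"dy":0,"dz":2.7,"spin":0},{"dx":0.09,"dy":0,"dz":2.88,"spin":0},{"dx":0.09,"dy":0,"dz":2.94,"spin":0},{"dx":0.09,"dy":0,"dz":2.96,"spin":0},{"dx":0.09,"dy":0,"dz":2.98,"spin":0},{"dx":0.09,"dy":0,"dz":2.98,"spin":0}]'
python3 go.py .397 -.350 .0735 -1.4
python3 pan.py w4;
```

```text
t: 7.3
position: [0.3973, -0.3511, 0.0747]
tool_rot: [3.139, -0.036, -0.002]
force: [0.4, -0.4, -1.9]
width: 0.0194
t 7.3 pos [ 0.3973 -0.3511  0.0747] yaw -1.32 zax [-0.0014 -0.0027 -1.    ] w 0.0194 f [ 0.4 -0.4 -1.9] q6 1.96
dx -0.006 dy -0.022 dz 0.024 spin 0.1 rows>=0.0
pan pitch deg (lip down +) 0.01 z at x=.058 0.0675 xr 0.021 0.099 14105 f [ 0.4 -0.4 -1.9]
```

View pics/w4.png

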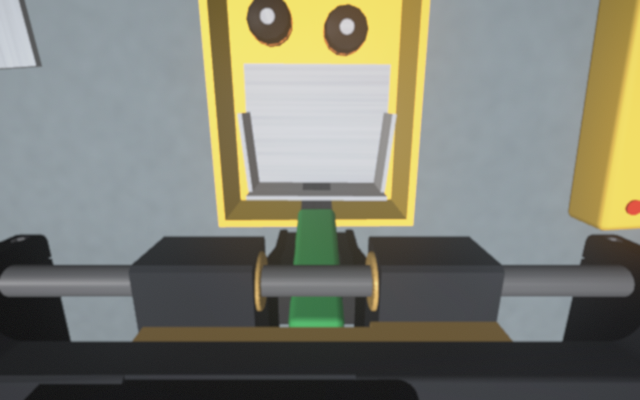

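The scoop sits inside the tray with side clearance, and two cores lie just ahead of the lip at (270,20) and (345,28). I'll lower the last millimetre and push forward.

```bash
python3 -m pendant '[{"dx":0,"dy":-0.02,"dz":0.02,"spin":0},{"dx":0.2,"dy":-0.02,"dz":0.025,"spin":0},{"dx":0.5,"dy":-0.02,"dz":0.025,"spin":0},{"dx":0.8,"dy":-0.02,"dz":0.025,"spin":0},{"dx":1.1,"dy":-0.02,"dz":0.025,"spin":0},{"dx":1.4,"dy":-0.02,"dz":0.025,"spin":0},{"dx":1.6,"dy":-0.02,"dz":0.025,"spin":0},{"dx":1.6,"dy":-0.02,"dz":0.025,"spin":0}]'
python3 pan.py w5;python3 go.py .51 -.353 .0735 -1.4;
```

```text
t: 8.35
position: [0.4792, -0.3521, 0.0735]
tool_rot: [3.138, -0.036, 0.003]
force: [0.8, 0.2, 0.4]
width: 0.0193
pan pitch deg (lip down +) -0.05 z at x=.058 0.0675 xr 0.021 0.099 13311 f [0.8 0.2 0.4]
t 8.4 pos [ 0.479  -0.3521  0.0735] yaw -1.33 zax [ 0.0022 -0.0037 -1.    ] w 0.0198 f [2.1 0.6 1. ] q6 1.91
dx 0.620 dy 0.003 dz 0.001 spin 0.1 rows>=0.5
```

View pics/w5.png

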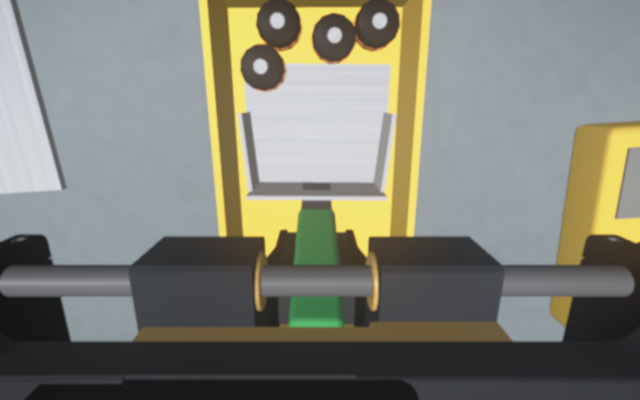

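Two cores are at the far wall, one is ahead of the lip, and the left one straddles the lip at (263,67), inside the pan's width. I'll keep pushing.

```bash
python3 -m pendant '[{"dx":0.15,"dy":-0.04,"dz":0.003,"spin":0},{"dx":0.3,"dy":-0.04,"dz":0.003,"spin":0},{"dx":0.45,"dy":-0.04,"dz":0.003,"spin":0},{"dx":0.55,"dy":-0.04,"dz":0.003,"spin":0},{"dx":0.6,"dy":-0.04,"dz":0.003,"spin":0},{"dx":0.6,"dy":-0.04,"dz":0.003,"spin":0}]'
python3 pan.py w6;python3 go.py .51 -.353 .0735 -1.4;
```

```text
t: 9.15
position: [0.5088, -0.3507, 0.0735]
tool_rot: [3.138, -0.035, 0.001]
force: [-3.7, -1.1, 4.4]
width: 0.0196
pan pitch deg (lip down +) -0.02 z at x=.058 0.0676 xr 0.021 0.098 9894 f [-3.7 -1.1  4.4]
t 9.2 pos [ 0.5088 -0.3507  0.0735] yaw -1.29 zax [ 7.0e-04 -3.4e-03 -1.0e+00] w 0.0198 f [-4.  -0.9  4.6] q6 1.89
dx 0.024 dy 0.046 dz 0.001 spin 0.1 rows>=0.0
```

View pics/w6.png

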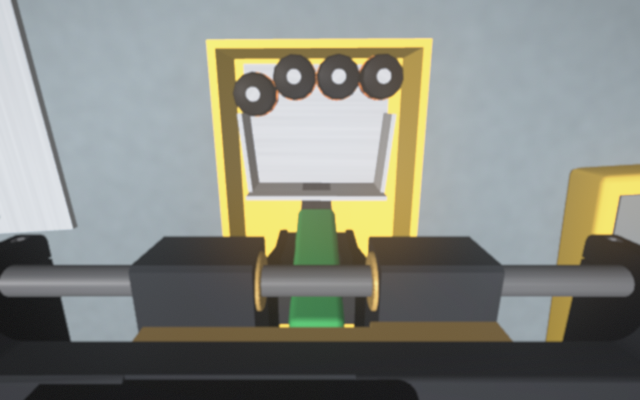

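All four cores are in a row over the front of the pan, with centres at about (255,93), (294,76), (338,76) and (382,76). I'll check their heights and positions relative to the pan.

```bash
cat > cores.py <<'E'
from h import *
def cores(save=None):
    s=robot.read_state();p,d,P,c,T=cam('wrist')
    if save: cv2.imwrite('pics/%s.png'%save,p)
    M=R.from_rotvec(s['tool_rot']).as_matrix();Q=(P-s['position'])@M
    hsv=cv2.cvtColor(p,cv2.COLOR_BGR2HSV)
    g=cv2.cvtColor(p,cv2.COLOR_BGR2GRAY)
    m=(Q[...,2]<.062)&(Q[...,2]>.0)&(Q[...,0]>.015)&(abs(Q[...,1])<.06)&(g<110);m[225:]=0
    m=cv2.morphologyEx(m.astype(np.uint8),cv2.MORPH_OPEN,np.ones((7,7)))
    n,l,st,ce=cv2.connectedComponentsWithStats(m)
    for i in range(1,n):
        if st[i,4]>60:
            q=Q[l==i];zt=np.percentile(q[:,2],5);t=q[q[:,2]<zt+.006]
            print('px',ce[i].round(),'area',st[i,4],'tool xy',t[:,:2].mean(0).round(3),'ztop',zt.round(4),'world z',(s['position'][2]-zt).round(4))
if __name__=='__main__':
    import sys; cores(sys.argv[1] if len(sys.argv)>1 else None)
E
python3 cores.py
```

```text
px [266.  83.] area 3064 tool xy [ 0.085 -0.028] ztop 0.0369 world z 0.0367
px [359.  75.] area 2511 tool xy [0.089 0.024] ztop 0.0409 world z 0.0326
px [322. 205.] area 84 tool xy [0.016 0.003] ztop 0.0241 world z 0.0494
```

```bash
python3 -m pendant '[{"dx":0.03,"dy":0.04,"dz":0,"spin":0},{"dx":0.08,"dy":0.04,"dz":0,"spin":0},{"dx":0.11,"dy":0.04,"dz":0,"spin":0},{"dx":0.11,"dy":0.04,"dz":0,"spin":0}]'; python3 cores.py
```

```text
t: 9.75
position: [0.5123, -0.3525, 0.0738]
tool_rot: [3.139, -0.034, -0.006]
force: [-8.7, 1.0, 7.7]
width: 0.0196
px [275.  88.] area 2362 tool xy [ 0.082 -0.024] ztop 0.0406 world z 0.0331
px [361.  82.] area 2476 tool xy [0.086 0.026] ztop 0.0408 world z 0.033
px [308. 205.] area 70 tool xy [ 0.016 -0.005] ztop 0.0244 world z 0.0493
px [320. 205.] area 63 tool xy [0.016 0.002] ztop 0.0248 world z 0.049
```

All four tops are at pan height, 33 mm, so all four are on the pan. I'll draw the scoop gently back to the empty end, so the cores stay inside the tray while the pan gets tilted lip-up against the rear wall.

```bash
python3 -m pendant '[{"dx":-0.03,"dy":0,"dz":-0.01,"spin":0},{"dx":-0.08,"dy":0,"dz":-0.02,"spin":0},{"dx":-0.16,"dy":0,"dz":-0.02,"spin":0},{"dx":-0.27,"dy":0,"dz":-0.02,"spin":0},{"dx":-0.41,"dy":0,"dz":-0.02,"spin":0},{"dx":-0.58,"dy":0,"dz":-0.02,"spin":0},{"dx":-0.78,"dy":0,"dz":-0.02,"spin":0},{"dx":-0.99,"dy":0,"dz":-0.02,"spin":0},{"dx":-1.2,"dy":0,"dz":-0.02,"spin":0},{"dx":-1.41,"dy":0,"dz":-0.02,"spin":0},{"dx":-1.6,"dy":0,"dz":-0.02,"spin":0},{"dx":-1.77,"dy":0,"dz":-0.02,"spin":0},{"dx":-1.92,"dy":0,"dz":-0.02,"spin":0},{"dx":-2.05,"dy":0,"dz":-0.02,"spin":0},{"dx":-2.16,"dy":0,"dz":-0.02,"spin":0},{"dx":-2.25,"dy":0,"dz":-0.02,"spin":0},{"dx":-2.31,"dy":0,"dz":-0.02,"spin":0},{"dx":-2.34,"dy":0,"dz":-0.02,"spin":0},{"dx":-2.35,"dy":0,"dz":-0.02,"spin":0}]'; python3 cores.py w7; python3 go.py .389 -.35 .0745
```

```text
t: 12.18
position: [0.3963, -0.3503, 0.0756]
tool_rot: [3.138, -0.034, -0.001]
force: [3.6, 0.7, -4.9]
width: 0.0198
px [219.  24.] area 716 tool xy [ 0.114 -0.054] ztop 0.0311 world z 0.0446
px [226. 117.] area 1694 tool xy [ 0.068 -0.054] ztop 0.0315 world z 0.0441
px [274.  88.] area 2345 tool xy [ 0.082 -0.024] ztop 0.0407 world z 0.0349
px [362.  82.] area 2299 tool xy [0.086 0.026] ztop 0.0408 world z 0.0348
px [316. 187.] area 203 tool xy [ 0.022 -0.001] ztop 0.0448 world z 0.0308
px [231. 191.] area 154 tool xy [ 0.023 -0.054] ztop 0.0318 world z 0.0439
px [315. 209.] area 500 tool xy [ 0.018 -0.001] ztop 0.0014 world z 0.0742
t 12.22 pos [ 0.3963 -0.3503  0.0756] yaw -1.23 zax [-9.0e-04 -3.5e-03 -1.0e+00] w 0.0196 f [ 3.9 -0.5 -3.8] q6 1.96
dx -0.146 dy -0.002 dz 0.023 spin 0.0 rows>=0.1
```

View pics/w7.png

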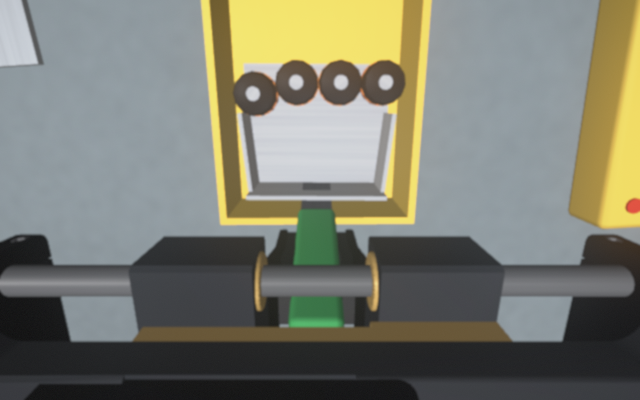

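The cores rode back undisturbed, still in a row across the pan's front at (255,93) to (385,82). Next: loosen the grip to 15 N and push the back of the scoop against the tray's rear wall, so it pivots lip-up.

```bash
python3 -m pendant '[{"dx":0,"dy":0,"dz":0.02,"spin":0},{"dx":-0.05,"dy":0,"dz":0.02,"spin":0},{"dx":-0.1,"dy":0,"dz":0.02,"spin":0},{"dx":-0.15,"dy":0,"dz":0.02,"spin":0},{"dx":-0.2,"dy":0,"dz":0.02,"spin":0},{"dx":-0.25,"dy":0,"dz":0.02,"spin":0},{"dx":-0.3,"dy":0,"dz":0.02,"spin":0}]' - 15; python3 pan.py; python3 cores.py
```

```text
t: 13.1
position: [0.3861, -0.3514, 0.076]
tool_rot: [3.133, -0.032, 0.015]
force: [10.6, 0.9, -3.5]
width: 0.0195
pan pitch deg (lip down +) -6.18 z at x=.058 0.062 xr 0.033 0.094 10120 f [10.6  0.9 -3.5]
px [249.  80.] area 5350 tool xy [ 0.091 -0.029] ztop 0.0307 world z 0.0453
px [365.  60.] area 2784 tool xy [0.097 0.026] ztop 0.0301 world z 0.0459
px [315. 168.] area 104 tool xy [ 0.034 -0.001] ztop 0.0441 world z 0.0319
px [318. 194.] area 475 tool xy [0.025 0.004] ztop 0.0026 world z 0.0734
```

```bash
python3 -m pendant '[{"dx":-0.08,"dy":0,"dz":0,"spin":0},{"dx":-0.16,"dy":0,"dz":0,"spin":0},{"dx":-0.24,"dy":0,"dz":0,"spin":0},{"dx":-0.32,"dy":0,"dz":0,"spin":0},{"dx":-0.36,"dy":0,"dz":0,"spin":0},{"dx":-0.36,"dy":0,"dz":0,"spin":0},{"dx":-0.36,"dy":0,"dz":0,"spin":0}]' - 12; python3 pan.py w8; python3 cores.py
```

```text
t: 14.08
position: [0.3716, -0.3524, 0.0774]
tool_rot: [3.13, -0.03, 0.027]
force: [6.8, 1.0, -2.2]
width: 0.02
pan pitch deg (lip down +) -13.67 z at x=.058 0.0572 xr 0.031 0.092 7430 f [ 6.8  1.  -2.2]
px [214.   6.] area 166 tool xy [ 0.124 -0.057] ztop 0.0347 world z 0.0427
px [256.  42.] area 4609 tool xy [ 0.106 -0.024] ztop 0.0157 world z 0.0617
px [367.  30.] area 3619 tool xy [0.109 0.025] ztop 0.0153 world z 0.0621
px [222. 118.] area 226 tool xy [ 0.065 -0.057] ztop 0.035 world z 0.0424
px [316. 148.] area 216 tool xy [ 0.048 -0.   ] ztop 0.0391 world z 0.0383
px [227. 156.] area 63 tool xy [ 0.042 -0.057] ztop 0.0425 world z 0.0349
px [225. 165.] area 70 tool xy [ 0.038 -0.057] ztop 0.035 world z 0.0424
px [316. 176.] area 449 tool xy [ 0.035 -0.   ] ztop 0.0054 world z 0.072
```

View pics/w8.png

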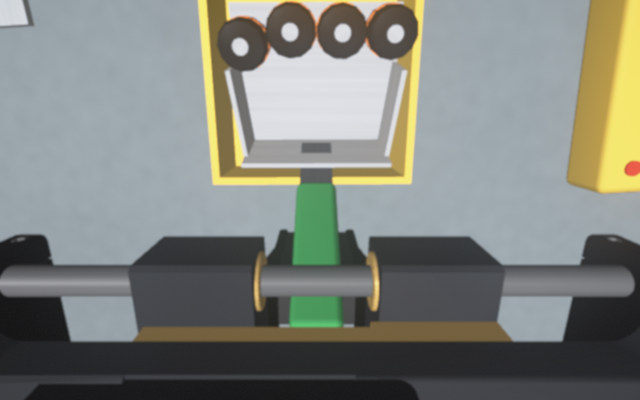

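Tilted 13.7° lip-up, with the cores still at the front edge: (242,43), (290,28), (342,30), (393,33). I'll tilt more.

```bash
python3 -m pendant '[{"dx":-0.1,"dy":0,"dz":0,"spin":0},{"dx":-0.2,"dy":0,"dz":0,"spin":0},{"dx":-0.3,"dy":0,"dz":0,"spin":0},{"dx":-0.4,"dy":0,"dz":0,"spin":0},{"dx":-0.45,"dy":0,"dz":0,"spin":0},{"dx":-0.45,"dy":0,"dz":0,"spin":0}]' - 12; python3 pan.py w9; python3 cores.py
```

```text
t: 14.92
position: [0.3516, -0.3534, 0.0784]
tool_rot: [3.126, -0.028, 0.036]
force: [4.7, -1.0, -0.1]
width: 0.0197
pan pitch deg (lip down +) 1.26 z at x=.058 0.0798 xr 0.02 0.042 2181 f [ 4.7 -1.  -0.1]
px [235.  24.] area 1054 tool xy [ 0.108 -0.036] ztop 0.001 world z 0.0773
px [396.  23.] area 1013 tool xy [0.108 0.036] ztop 0.0009 world z 0.0774
px [336. 102.] area 1699 tool xy [0.078 0.012] ztop 0.0162 world z 0.0621
px [278. 102.] area 1418 tool xy [ 0.076 -0.02 ] ztop 0.017 world z 0.0613
px [316. 158.] area 572 tool xy [ 0.045 -0.   ] ztop 0.0088 world z 0.0695
```

```bash
python3 -m pendant '[{"dx":-0.06,"dy":0.08,"dz":0,"spin":0},{"dx":-0.06,"dy":-0.08,"dz":0,"spin":0},{"dx":-0.06,"dy":0.08,"dz":0,"spin":0},{"dx":-0.06,"dy":-0.08,"dz":0,"spin":0},{"dx":-0.06,"dy":0,"dz":0,"spin":0},{"dx":-0.06,"dy":0,"dz":0,"spin":0}]' - 20; python3 pan.py w10; python3 cores.py
```

```text
t: 15.78
position: [0.3486, -0.3526, 0.0784]
tool_rot: [3.126, -0.028, 0.036]
force: [3.0, 0.5, 0.4]
width: 0.0199
pan pitch deg (lip down +) 1.45 z at x=.058 0.0799 xr 0.02 0.046 2593 f [3.  0.5 0.4]
px [213.   9.] area 169 tool xy [ 0.123 -0.057] ztop 0.0374 world z 0.0409
px [264.  74.] area 3475 tool xy [ 0.097 -0.03 ] ztop 0.0052 world z 0.0732
px [363.  75.] area 3456 tool xy [0.097 0.028] ztop 0.0057 world z 0.0726
px [313. 156.] area 221 tool xy [ 0.047 -0.001] ztop 0.0084 world z 0.07
```

View pics/w10.png

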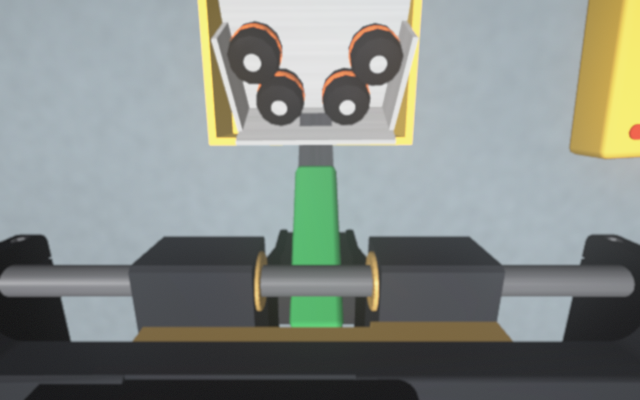

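All four cores are now inside the side walls, at (255,50), (280,97), (346,95) and (376,55). I'll grip firmly and check that the tilt holds when lifting.

```bash
python3 -m pendant '[{"dx":0,"dy":0,"dz":0,"spin":0},{"dx":0,"dy":0,"dz":0,"spin":0},{"dx":0,"dy":0,"dz":0,"spin":0},{"dx":0.05,"dy":0,"dz":-0.1,"spin":0},{"dx":0.05,"dy":0,"dz":-0.3,"spin":0},{"dx":0.05,"dy":0,"dz":-0.7,"spin":0},{"dx":0.05,"dy":0,"dz":-1.2,"spin":0},{"dx":0.05,"dy":0,"dz":-1.8,"spin":0},{"dx":0.05,"dy":0,"dz":-2.4,"spin":0},{"dx":0.05,"dy":0,"dz":-3,"spin":0},{"dx":0.05,"dy":0,"dz":-3.3,"spin":0},{"dx":0.05,"dy":0,"dz":-3.4,"spin":0},{"dx":0.05,"dy":0,"dz":-3.4,"spin":0}]' - 60; python3 cores.py; python3 go.py .505 .107 .25 0
```

```text
t: 17.5
position: [0.3466, -0.3497, 0.2474]
tool_rot: [3.128, -0.028, 0.033]
force: [-0.4, -0.4, -4.1]
width: 0.0194
px [264.  75.] area 3506 tool xy [ 0.097 -0.03 ] ztop 0.0058 world z 0.2416
px [362.  76.] area 3504 tool xy [0.096 0.029] ztop 0.0062 world z 0.2412
px [315. 157.] area 427 tool xy [ 0.046 -0.001] ztop 0.0078 world z 0.2396
t 17.55 pos [ 0.3465 -0.3497  0.247 ] yaw -1.03 zax [ 0.0201 -0.0134 -0.9997] w 0.0195 f [-0.4 -0.  -3.4] q6 2.01
dx 3.006 dy -9.189 dz -0.119 spin -1.0 rows>=7.7
```

```bash
python3 -m pendant '[{"dx":0.05,"dy":-0.15,"dz":0,"spin":0},{"dx":0.2,"dy":-0.5,"dz":0,"spin":0},{"dx":0.4,"dy":-1.1,"dz":0,"spin":-1},{"dx":0.65,"dy":-1.9,"dz":0,"spin":-1},{"dx":0.95,"dy":-2.8,"dz":0,"spin":-1},{"dx":1.25,"dy":-3.7,"dz":0,"spin":-1},{"dx":1.55,"dy":-4.6,"dz":0,"spin":-1},{"dx":1.85,"dy":-5.5,"dz":-0.1,"spin":-1},{"dx":2.15,"dy":-6.4,"dz":-0.1,"spin":-1},{"dx":2.4,"dy":-7.3,"dz":-0.1,"spin":-1},{"dx":2.65,"dy":-8.1,"dz":-0.1,"spin":-1},{"dx":2.85,"dy":-8.7,"dz":-0.1,"spin":-1},{"dx":2.97,"dy":-9.1,"dz":-0.1,"spin":-1},{"dx":3,"dy":-9.2,"dz":-0.1,"spin":-1},{"dx":3,"dy":-9.2,"dz":-0.1,"spin":-1},{"dx":3,"dy":-9.2,"dz":-0.1,"spin":-1}]'; python3 cores.py; python3 go.py .505 .107 .195 0
python3 - <<'E'
from h import *
p,d,P,c,T=cam('wrist');np.savez('w11.npz',p=p,P=P)
hsv=cv2.cvtColor(p,cv2.COLOR_BGR2HSV)
m=(hsv[...,0]>100)&(hsv[...,0]<125)&(hsv[...,1]>60)&(P[...,2]>.06)&(P[...,2]<.08)
q=P[m];print(len(q),q.min(0).round(3),q.max(0).round(3),cv2.minAreaRect(q[:,:2].astype(np.float32)*1000))
E
```

```text
t: 19.55
position: [0.5043, 0.1067, 0.2491]
tool_rot: [3.128, -0.003, 0.031]
force: [0.6, 0.1, -3.5]
width: 0.0196
px [307.  78.] area 8844 tool xy [ 0.096 -0.003] ztop 0.0063 world z 0.2428
px [316. 156.] area 693 tool xy [ 0.046 -0.001] ztop 0.0076 world z 0.2416
t 19.6 pos [0.5044 0.1066 0.2492] yaw -0.1 zax [ 0.02   -0.0135 -0.9997] w 0.0195 f [ 0.3  0.1 -4.9] q6 1.02
dx -0.010 dy -0.022 dz 1.084 spin -0.1 rows>=0.9
380 [0.509 0.048 0.06 ] [0.541 0.167 0.072] ((524.9719848632812, 107.45838928222656), (118.86686706542969, 31.175498962402344), 89.65341186523438)
```

```bash
python3 -m pendant '[{"dx":0.02,"dy":-0.02,"dz":0.3,"spin":0},{"dx":0.02,"dy":-0.02,"dz":0.7,"spin":0},{"dx":0.02,"dy":-0.02,"dz":1.0,"spin":0},{"dx":0.02,"dy":-0.02,"dz":1.06,"spin":0},{"dx":0.02,"dy":-0.02,"dz":1.06,"spin":0}]'
python3 -m pendant '[{"dx":0,"dy":0,"dz":0,"spin":0},{"dx":0,"dy":0,"dz":0,"spin":0},{"dx":0,"dy":0,"dz":0,"spin":0},{"dx":0,"dy":0,"dz":0,"spin":0}]' - 15; python3 cores.py; python3 pan.py
```

```text
t: 20.27
position: [0.5068, 0.107, 0.1963]
tool_rot: [3.128, -0.003, 0.032]
force: [0.8, 1.2, -2.2]
width: 0.0194
t: 20.78
position: [0.5069, 0.1071, 0.1965]
tool_rot: [3.128, -0.003, 0.033]
force: [-0.8, 0.4, -3.3]
width: 0.02
px [312.  94.] area 7219 tool xy [ 0.088 -0.002] ztop 0.0183 world z 0.1782
px [244. 110.] area 94 tool xy [ 0.07  -0.042] ztop 0.0276 world z 0.1689
px [248. 126.] area 83 tool xy [ 0.061 -0.041] ztop 0.0309 world z 0.1656
px [316. 166.] area 641 tool xy [ 0.04  -0.002] ztop 0.0013 world z 0.1953
pan pitch deg (lip down +) -13.73 z at x=.058 0.0561 xr 0.058 0.086 1177 f [-0.1 -0.2 -3.1]
```

It pivots slowly. I'll continue with a lighter grip.

```bash
python3 -m pendant '[{"dx":0,"dy":0,"dz":0,"spin":0},{"dx":0,"dy":0,"dz":0,"spin":0},{"dx":0,"dy":0,"dz":0,"spin":0},{"dx":0,"dy":0,"dz":0,"spin":0},{"dx":0,"dy":0,"dz":0,"spin":0},{"dx":0,"dy":0,"dz":0,"spin":0}]' - 10; python3 cores.py; python3 pan.py
```

```text
t: 21.62
position: [0.5069, 0.1071, 0.1965]
tool_rot: [3.128, -0.003, 0.033]
force: [0.2, -0.1, -2.9]
width: 0.0196
px [280. 148.] area 2127 tool xy [ 0.046 -0.023] ztop 0.05 world z 0.1465
px [350. 150.] area 2234 tool xy [0.045 0.022] ztop 0.0498 world z 0.1467
px [317. 203.] area 639 tool xy [0.021 0.   ] ztop 0.0018 world z 0.1947
pan pitch deg (lip down +) 5.05 z at x=.058 0.0778 xr 0.021 0.098 6705 f [-0.3 -0.1 -2.9]
```

```bash
python3 -m pendant '[{"dx":0,"dy":0,"dz":0,"spin":0},{"dx":0,"dy":0,"dz":0,"spin":0},{"dx":0,"dy":0,"dz":0,"spin":0},{"dx":0,"dy":0,"dz":0,"spin":0},{"dx":0,"dy":0,"dz":0,"spin":0},{"dx":0,"dy":0,"dz":0,"spin":0}]' - 8; python3 pan.py w12;python3 cores.py
```

```text
t: 22.48
position: [0.5069, 0.1071, 0.1964]
tool_rot: [3.128, -0.003, 0.032]
force: [0.6, 0.1, -4.0]
width: 0.0197
pan pitch deg (lip down +) 4.96 z at x=.058 0.0778 xr 0.021 0.098 6690 f [ 0.6  0.1 -4. ]
px [280. 148.] area 2129 tool xy [ 0.046 -0.023] ztop 0.05 world z 0.1465
px [349. 151.] area 2328 tool xy [0.045 0.022] ztop 0.0499 world z 0.1465
px [317. 203.] area 602 tool xy [0.021 0.   ] ztop 0.0021 world z 0.1944
```

```bash
python3 -m pendant '[{"dx":0,"dy":0,"dz":0,"spin":0},{"dx":0,"dy":0,"dz":0,"spin":0},{"dx":0,"dy":0,"dz":0,"spin":0}]' - 6; python3 pan.py w12;python3 cores.py
```

```text
t: 22.95
position: [0.5068, 0.107, 0.1964]
tool_rot: [3.128, -0.003, 0.032]
force: [0.6, -0.8, -4.1]
width: 0.02
pan pitch deg (lip down +) 15.39 z at x=.058 0.0944 xr 0.023 0.076 4752 f [ 0.6 -0.8 -4.1]
px [281. 182.] area 247 tool xy [ 0.023 -0.024] ztop 0.0568 world z 0.1396
px [341. 183.] area 457 tool xy [0.022 0.017] ztop 0.0564 world z 0.14
px [301. 185.] area 198 tool xy [ 0.021 -0.01 ] ztop 0.0565 world z 0.1399
```

View pics/w12.png

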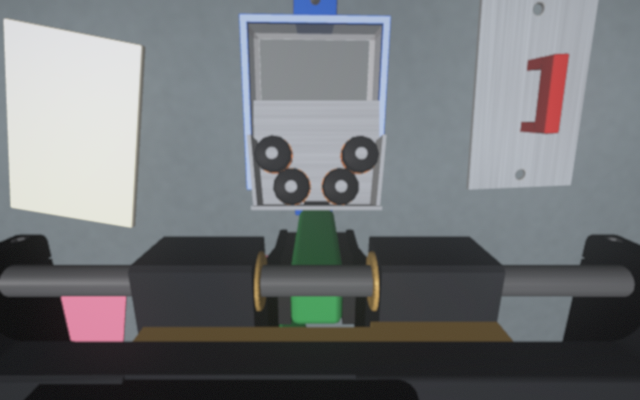

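The pan is centred over the box opening, lip-down 15°, with the cores still in the rear at (270,153), (360,153), (290,186) and (340,186). I'll continue.

```bash
python3 -m pendant '[{"dx":0,"dy":0,"dz":0,"spin":0},{"dx":0,"dy":0,"dz":0,"spin":0},{"dx":0,"dy":0,"dz":0,"spin":0}]' - 6; python3 pan.py w13; python3 -c "
from h import *
print(robot.read_state()['force'])"
```

```text
t: 23.42
position: [0.5069, 0.1071, 0.1965]
tool_rot: [3.128, -0.002, 0.033]
force: [0.0, 0.3, -3.1]
width: 0.0198
pan pitch deg (lip down +) 15.45 z at x=.058 0.0944 xr 0.026 0.076 4808 f [ 0.   0.3 -3.1]
[-0.40517013 -0.13553398 -3.49229541]
```

```bash
python3 -m pendant '[{"dx":0,"dy":0,"dz":0,"spin":0},{"dx":0,"dy":0,"dz":0,"spin":0}]' - 4.8; python3 pan.py w13; python3 -m pendant '[{"dx":0,"dy":0,"dz":0,"spin":0},{"dx":0,"dy":0,"dz":0,"spin":0}]' - 4.8; python3 pan.py w14; python3 cores.py
```

```text
t: 23.72
position: [0.507, 0.1071, 0.1965]
tool_rot: [3.128, -0.002, 0.033]
force: [0.1, -0.6, -2.6]
width: 0.02
pan pitch deg (lip down +) 15.35 z at x=.058 0.0944 xr 0.025 0.076 4807 f [ 0.1 -0.6 -2.6]
t: 24.02
position: [0.5069, 0.1071, 0.1965]
tool_rot: [3.128, -0.003, 0.033]
force: [-0.7, -0.1, -2.9]
width: 0.0199
pan pitch deg (lip down +) 15.37 z at x=.058 0.0944 xr 0.023 0.076 4780 f [-0.7 -0.1 -2.9]
px [292. 183.] area 478 tool xy [ 0.023 -0.016] ztop 0.0567 world z 0.1398
px [331. 182.] area 273 tool xy [0.023 0.01 ] ztop 0.0566 world z 0.1399
px [351. 183.] area 225 tool xy [0.022 0.023] ztop 0.0567 world z 0.1398
```

The swing has settled at 15° (balance point), so I'll add tilt by pressing the lip against the inside of the box's far wall.

```bash
python3 -m pendant '[{"dx":0,"dy":0,"dz":0,"spin":0},{"dx":0.3,"dy":0,"dz":0,"spin":0},{"dx":0.6,"dy":0,"dz":0.2,"spin":0},{"dx":0.8,"dy":0,"dz":0.5,"spin":0},{"dx":1.0,"dy":0,"dz":0.8,"spin":0},{"dx":1.15,"dy":0,"dz":0.8,"spin":0},{"dx":1.3,"dy":0,"dz":0.8,"spin":0},{"dx":1.45,"dy":0,"dz":0.8,"spin":0}]' - 14; python3 pan.py w13; python3 cores.py
```

```text
t: 25.12
position: [0.5803, 0.1063, 0.1584]
tool_rot: [3.128, -0.003, 0.032]
force: [-2.9, -0.1, -3.0]
width: 0.0199
pan pitch deg (lip down +) 41.1 z at x=.058 0.1056 xr 0.02 0.062 942 f [-2.9 -0.1 -3. ]
```

```bash
python3 -m pendant '[{"dx":0.15,"dy":0,"dz":-0.05,"spin":0},{"dx":0.3,"dy":0,"dz":-0.1,"spin":0},{"dx":0.45,"dy":0,"dz":-0.2,"spin":0},{"dx":0.55,"dy":0,"dz":-0.25,"spin":0},{"dx":0.6,"dy":0,"dz":-0.3,"spin":0}]' - 14; python3 pan.py w14; python3 cores.py
```

```text
t: 25.85
position: [0.6109, 0.1066, 0.1739]
tool_rot: [3.128, -0.003, 0.033]
force: [-2.8, -0.2, -4.1]
width: 0.0198
pan pitch deg (lip down +) 6.27 z at x=.058 0.1074 xr 0.02 0.037 354 f [-2.8 -0.2 -4.1]
```

View pics/w14.png

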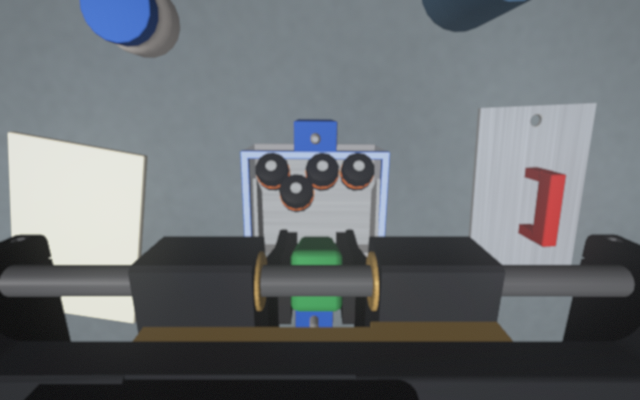

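The cores have slid down to the lip at the far wall: (270,170), (297,190), (322,170), (357,170). I'll grip firmly and pull back so they drop.

```bash
python3 -m pendant '[{"dx":0,"dy":0,"dz":0,"spin":0},{"dx":-0.4,"dy":0,"dz":-0.02,"spin":0},{"dx":-0.9,"dy":0,"dz":-0.05,"spin":0},{"dx":-1.3,"dy":0,"dz":-0.1,"spin":0},{"dx":-1.3,"dy":0,"dz":-0.1,"spin":0},{"dx":-1.3,"dy":0,"dz":-0.1,"spin":0}]' - 45; python3 pan.py w15; python3 - <<'E'
from h import *
s=robot.read_state();print(s['position'],s['force'])
for n in['wrist','scene','side']:
    p,d,P,c,T=cam(n)
    g=cv2.cvtColor(p,cv2.COLOR_BGR2GRAY)
    m=((g<75)&(P[...,0]>.50)&(P[...,0]<.66)&(P[...,1]>.04)&(P[...,1]<.175)&(P[...,2]<.12)).astype(np.uint8)
    if n=='wrist':m[225:]=0
    k,l,st,ce=cv2.connectedComponentsWithStats(m)
    for i in range(1,k):
        if st[i,4]>15: print(n,ce[i].round(),st[i,4],np.median(P[l==i],0).round(3))
E
```

```text
t: 26.7
position: [0.5474, 0.1073, 0.1787]
tool_rot: [3.129, -0.002, 0.04]
force: [0.4, 0.8, -1.3]
width: 0.0201
pan pitch deg (lip down +) 9.18 z at x=.058 0.1194 xr 0.02 0.095 1435 f [ 0.4  0.8 -1.3]
[0.54730539 0.10716087 0.17837419] [-0.18323265 -0.28467446 -1.78773593]
wrist [270.  87.] 235 [0.639 0.145 0.029]
wrist [329.  89.] 238 [0.637 0.094 0.029]
wrist [299.  94.] 249 [0.633 0.121 0.029]
wrist [358.  93.] 243 [0.634 0.068 0.029]
wrist [271. 103.] 257 [0.626 0.146 0.029]
wrist [343. 108.] 504 [0.621 0.082 0.029]
wrist [301. 111.] 251 [0.619 0.119 0.029]
side [318. 176.] 23 [0.618 0.112 0.027]
```

The force dropped by the cores' weight, and all four show on the box floor with tops at z ≈ 0.029. Now the scoop goes back toward the tile.

```bash
python3 go.py .584 .349 .25 1.2; python3 -m pendant '[{"dx":0,"dy":0,"dz":-0.7,"spin":0},{"dx":0,"dy":0,"dz":-1.5,"spin":0},{"dx":0.2,"dy":-1,"dz":-1.5,"spin":0},{"dx":0.4,"dy":-2,"dz":-1.5,"spin":0},{"dx":0.6,"dy":-3,"dz":-1.5,"spin":-1},{"dx":0.7,"dy":-4,"dz":-1.5,"spin":-1},{"dx":0.7,"dy":-4.7,"dz":-1.5,"spin":-1},{"dx":0.7,"dy":-4.84,"dz":-1.5,"spin":-1},{"dx":0.7,"dy":-4.84,"dz":-1.3,"spin":-1},{"dx":0.7,"dy":-4.84,"dz":-1,"spin":-1},{"dx":0.7,"dy":-4.84,"dz":-1,"spin":-1}]'; cat > pan2.py <<'E'
from h import *
s=robot.read_state();p,d,P,c,T=cam('wrist')
M=R.from_rotvec(s['tool_rot']).as_matrix();Q=(P-s['position'])@M
h=cv2.cvtColor(p,cv2.COLOR_BGR2HSV)
w=P-s['position']
m=(h[...,1]<60)&(abs(Q[...,1])<.035)&(Q[...,0]>-.02)&(Q[...,0]<.115)&(Q[...,2]>.02)&(Q[...,2]<.16)&(P[...,2]>.013);m[215:]=0
q=w[m]@np.array([[1,0],[0,0],[0,1.]])
print(len(q),'lip(world x,z rel TCP): max x pt',q[q[:,0].argmax()].round(4),'lowest',q[q[:,1].argmin()].round(4))
b=None
for t in range(300):
    i=np.random.randint(0,len(q),2);v=q[i[1]]-q[i[0]];L=np.hypot(*v)
    if L<.02: continue
    n=np.array([-v[1],v[0]])/L;k=abs((q-q[i[0]])@n)<.0015
    if b is None or k.sum()>b.sum(): b=k
f=np.polyfit(q[b,0],q[b,1],1);print('floor pitch lip-down deg',-np.degrees(np.arctan(f[0])).round(1),b.sum(),'x',q[b,0].min().round(3),q[b,0].max().round(3),'z@',np.polyval(f,q[b,0].max()).round(4))
E
python3 pan2.py; python3 go.py .584 .349 .125 1.2
```

```text
t 26.9 pos [0.5467 0.1069 0.1777] yaw -0.11 zax [ 0.0229 -0.0131 -0.9997] w 0.0196 f [-0.8  0.4 -2.6] q6 1.06
dx 0.770 dy -4.825 dz -1.492 spin -1.3 rows>=4.1
t: 28.28
position: [0.5803, 0.3476, 0.2229]
tool_rot: [3.125, 0.022, 0.03]
force: [-1.0, -0.2, -1.7]
width: 0.0197
4976 lip(world x,z rel TCP): max x pt [ 0.0337 -0.115 ] lowest [ 0.0326 -0.1189]
floor pitch lip-down deg 31.9 4698 x -0.009 0.034 z@ -0.1172
t 28.32 pos [0.5809 0.3481 0.2243] yaw 0.83 zax [ 0.0213 -0.0148 -0.9997] w 0.0198 f [ 0.   0.8 -1.5] q6 0.79
dx 0.021 dy -0.048 dz 1.986 spin -0.4 rows>=1.6
```

```bash
python3 -m pendant '[{"dx":-0.1,"dy":-0.03,"dz":0.8,"spin":0},{"dx":-0.2,"dy":-0.03,"dz":1.5,"spin":0},{"dx":-0.2,"dy":-0.03,"dz":1.8,"spin":0},{"dx":-0.2,"dy":-0.03,"dz":1.92,"spin":0},{"dx":-0.32,"dy":-0.03,"dz":1.98,"spin":0},{"dx":-0.44,"dy":-0.03,"dz":2.04,"spin":0},{"dx":-0.56,"dy":-0.03,"dz":2.09,"spin":0},{"dx":-0.67,"dy":-0.03,"dz":2.13,"spin":0},{"dx":-0.78,"dy":-0.03,"dz":2.18,"spin":0},{"dx":-0.9,"dy":-0.03,"dz":2.24,"spin":0},{"dx":-1.0,"dy":-0.03,"dz":2.3,"spin":0},{"dx":-1.1,"dy":-0.03,"dz":2.36,"spin":0}]' - 12; python3 pan2.py; python3 go.py .505 .349 .086
```

```text
t: 29.82
position: [0.5282, 0.3476, 0.1066]
tool_rot: [3.128, 0.023, 0.036]
force: [-1.7, -0.7, 5.4]
width: 0.02
8717 lip(world x,z rel TCP): max x pt [ 0.0705 -0.0935] lowest [ 0.0594 -0.0936]
floor pitch lip-down deg 13.4 7738 x -0.001 0.068 z@ -0.0948
t 29.88 pos [0.5273 0.3474 0.1059] yaw 0.86 zax [ 0.0215 -0.0137 -0.9997] w 0.0199 f [-2.9 -0.4  4.6] q6 0.72
dx -0.455 dy -0.045 dz 0.387 spin 0.0 rows>=0.5
```

It is rotating up as planned, now 13°. I'll continue to level.

```bash
python3 -m pendant '[{"dx":-0.1,"dy":-0.03,"dz":0.06,"spin":0},{"dx":-0.2,"dy":-0.03,"dz":0.14,"spin":0},{"dx":-0.28,"dy":-0.03,"dz":0.22,"spin":0},{"dx":-0.35,"dy":-0.03,"dz":0.29,"spin":0},{"dx":-0.42,"dy":-0.03,"dz":0.36,"spin":0},{"dx":-0.46,"dy":-0.03,"dz":0.4,"spin":0},{"dx":-0.46,"dy":-0.03,"dz":0.42,"spin":0}]' - 12; sed -i 's/P\[...,2\]>.013/P[...,2]>.0095/' pan2.py; python3 pan2.py; python3 go.py .505 .349 .086
```

```text
t: 30.75
position: [0.5046, 0.3483, 0.0847]
tool_rot: [3.127, 0.024, 0.033]
force: [-4.5, -2.7, 7.6]
width: 0.0203
12546 lip(world x,z rel TCP): max x pt [ 0.1157 -0.075 ] lowest [ 0.0823 -0.0752]
floor pitch lip-down deg -0.0 10595 x -0.004 0.116 z@ -0.0741
t 30.8 pos [0.5047 0.3483 0.0848] yaw 0.89 zax [ 0.0215 -0.0138 -0.9997] w 0.0201 f [-2.1 -0.6  5.8] q6 0.68
dx 0.008 dy -0.013 dz -0.024 spin 0.0 rows>=0.0
```

```bash
python3 -m pendant '[{"dx":0,"dy":0,"dz":0,"spin":0},{"dx":0,"dy":0,"dz":0,"spin":0},{"dx":0,"dy":0,"dz":0,"spin":0},{"dx":0,"dy":0,"dz":-0.3,"spin":0},{"dx":0,"dy":0,"dz":-1,"spin":0},{"dx":0,"dy":0,"dz":-2,"spin":0},{"dx":0,"dy":0,"dz":-3,"spin":0},{"dx":0,"dy":0,"dz":-3.5,"spin":0},{"dx":0,"dy":0,"dz":-3.5,"spin":0}]' 70; python3 - <<'E'
from h import *
p,d,P,c,T=cam('wrist');hsv=cv2.cvtColor(p,cv2.COLOR_BGR2HSV)
W=(P[...,1]>.25)&(P[...,1]<.46)&(P[...,0]>.44)&(P[...,0]<.7);W[225:]=0
m=W&(hsv[...,2]<225)&(hsv[...,1]<60)&(P[...,2]<.016)&(P[...,2]>.0085)&(P[...,0]>.535)&(P[...,0]<.62)&(abs(P[...,1]-.349)<.044)
q=P[m];print(len(q));A=np.c_[q[:,:2],np.ones(len(q))];f=np.linalg.lstsq(A,q[:,2],rcond=None)[0];print('floor slopes deg',np.degrees(f[:2]).round(2),'z',(f@[.567,.349,1]).round(4))
g=(hsv[...,0]>45)&(hsv[...,0]<85)&(hsv[...,1]>80)&W;print('handle',P[g].mean(0).round(4),g.sum())
m=W&(hsv[...,1]<60)&(hsv[...,2]<225);cv2.imwrite('pics/w16.png',p)
E
python3 go.py .59 -.112 .25 2
```

```text
t: 31.92
position: [0.5018, 0.3515, 0.2635]
tool_rot: [3.132, 0.024, 0.041]
force: [-0.5, -0.2, -1.1]
width: 0.0609
4007
floor slopes deg [0.01 0.03] z 0.0101
handle [0.4968 0.3492 0.1363] 444
t 31.98 pos [0.5009 0.3509 0.2611] yaw 0.87 zax [ 0.0229 -0.0115 -0.9997] w 0.0607 f [-0.5  0.  -0.6] q6 0.69
dx 1.635 dy 9.280 dz 0.369 spin -1.1 rows>=7.5
```

```bash
python3 -m pendant '[{"dx":-0.1,"dy":1.2,"dz":0,"spin":-1},{"dx":-0.1,"dy":2.4,"dz":0,"spin":-1},{"dx":-0.1,"dy":3.6,"dz":0,"spin":-1},{"dx":-0.1,"dy":4.8,"dz":0,"spin":-1},{"dx":-0.1,"dy":6,"dz":0,"spin":-1},{"dx":-0.1,"dy":7.2,"dz":0,"spin":-1},{"dx":-0.1,"dy":8.4,"dz":0,"spin":-1},{"dx":-0.1,"dy":9.1,"dz":0,"spin":-1},{"dx":-0.1,"dy":9.25,"dz":0,"spin":-1},{"dx":-0.1,"dy":9.25,"dz":0,"spin":-1},{"dx":-0.1,"dy":9.25,"dz":0,"spin":-1}]'; python3 - <<'E'
from h import *
p,d,P,c,T=cam('wrist');hsv=cv2.cvtColor(p,cv2.COLOR_BGR2HSV);cv2.imwrite('pics/w17.png',p)
ok=np.zeros(d.shape,bool);ok[:225]=1
m=ok&((hsv[...,0]<8)|(hsv[...,0]>172))&(hsv[...,1]>120)&(P[...,2]>.04)&(P[...,2]<.052)
q=P[m];print('bar',len(q),cv2.minAreaRect(q[:,:2].astype(np.float32)*1000),q.mean(0))
m=ok&(hsv[...,1]<40)&(P[...,2]>.0025)&(P[...,2]<.009)&(P[...,0]>.45)&(P[...,1]<-.02)&(P[...,1]>-.2)&(cv2.cvtColor(p,cv2.COLOR_BGR2GRAY)>170)
m=cv2.morphologyEx(m.astype(np.uint8),cv2.MORPH_OPEN,np.ones((5,5)))
n,l,st,ce=cv2.connectedComponentsWithStats(m);i=1+st[1:,4].argmax();q=P[l==i];print('plate',len(q),cv2.minAreaRect(q[:,:2].astype(np.float32)*1000))
f=cv2.morphologyEx((l==i).astype(np.uint8),cv2.MORPH_CLOSE,np.ones((25,25)))
hm=((f>0)&(cv2.cvtColor(p,cv2.COLOR_BGR2GRAY)<140)&~((hsv[...,1]>100))).astype(np.uint8)
n,l,st,ce=cv2.connectedComponentsWithStats(hm)
for i in range(1,n):
    if st[i,4]>20:
        r=np.linalg.inv(T[:3,:3])
        u,v=ce[i];ray=T[:3,:3]@np.array([(u-c['cx'])/c['fx'],(v-c['cy'])/c['fy'],1]);k=(.005-T[2,3])/ray[2];print('hole',ce[i].round(1),st[i,4],(T[:3,3]+k*ray).round(4))
E
python3 go.py .59 -.112 .03 2
```

```text
t: 33.35
position: [0.5028, -0.1106, 0.266]
tool_rot: [3.129, 0.053, 0.034]
force: [-0.1, 0.3, 0.7]
width: 0.0611
bar 638 ((591.6591796875, -112.70791625976562), (66.3045883178711, 10.116480827331543), 1.7859443426132202) [ 0.59204163 -0.11259156  0.04498484]
plate 14038 ((591.2046508789062, -113.31781005859375), (189.81040954589844, 112.29630279541016), 2.176893711090088)
t 33.4 pos [ 0.5028 -0.1105  0.2662] yaw 1.97 zax [ 0.0225 -0.0113 -0.9997] w 0.0611 f [-0.   0.7  0.2] q6 1.49
dx 1.637 dy 0.032 dz 4.762 spin -0.0 rows>=4.0
```

I have used all the picture views, so I'll go on with numbers. The plate fit is clean: centre (0.5912, -0.1133), yaw 2.1°. Next I'll measure the pins from the same relative viewpoint.

```bash
python3 -m pendant '[{"dx":-0.1,"dy":-1.2,"dz":0,"spin":2},{"dx":-0.1,"dy":-2.4,"dz":0,"spin":2},{"dx":-0.1,"dy":-3.6,"dz":0,"spin":2},{"dx":-0.1,"dy":-4.3,"dz":0,"spin":2},{"dx":-0.1,"dy":-4.35,"dz":0,"spin":2},{"dx":-0.1,"dy":-4.35,"dz":0,"spin":2},{"dx":-0.1,"dy":-4.35,"dz":0,"spin":2}]'; python3 go.py .49 .107 .266 0; python3 - <<'E'
from h import *
p,d,P,c,T=cam('wrist');hsv=cv2.cvtColor(p,cv2.COLOR_BGR2HSV);cv2.imwrite('pics/w18.png',p)
np.savez('w18.npz',p=p,P=P,T=T,K=[c['fx'],c['fy'],c['cx'],c['cy']])
ok=np.zeros(d.shape,bool);ok[:228]=1
m=ok&(hsv[...,0]>100)&(hsv[...,0]<125)&(hsv[...,1]>60)&(P[...,2]>.062)&(P[...,2]<.078)
q=P[m];print('rim',len(q),cv2.minAreaRect(q[:,:2].astype(np.float32)*1000),q.min(0).round(4),q.max(0).round(4))
m=ok&(P[...,2]>.077)&(P[...,2]<.095)&(P[...,0]>.45)&(P[...,0]<.7)&(P[...,1]>.05)&(P[...,1]<.16)
n,l,st,ce=cv2.connectedComponentsWithStats(m.astype(np.uint8))
for i in range(1,n):
    q=P[l==i];t=q[q[:,2]>np.percentile(q[:,2],50)];print('pin',st[i],q.mean(0).round(4),(t.min(0)/2+t.max(0)/2).round(4),np.ptp(q,axis=0).round(4))
g=cv2.cvtColor(p,cv2.COLOR_BGR2GRAY)
m=ok&(g<75)&(P[...,2]<.05)&(P[...,0]>.51)&(P[...,0]<.65)&(P[...,1]>.05)&(P[...,1]<.165)
q=P[m];print('cores dark',m.sum(),q.min(0),q.max(0))
E
```

```text
t: 34.28
position: [0.4903, 0.1059, 0.2635]
tool_rot: [3.13, -0.002, 0.035]
force: [-0.1, -0.6, -0.1]
width: 0.0606
t 34.27 pos [0.4903 0.1059 0.2635] yaw -0.08 zax [ 0.0223 -0.0115 -0.9997] w 0.0606 f [-0.1 -0.6 -0.1] q6 1.01
dx -0.005 dy -0.021 dz -0.051 spin -0.1 rows>=0.0
rim 2054 ((575.2060546875, 106.29342651367188), (118.92193603515625, 177.83604431152344), 89.74052429199219) [0.4863 0.0465 0.062 ] [0.6642 0.1654 0.0772]
pin [310   0   9   6  45] [0.6586 0.106  0.0817] [0.659  0.1062 0.0836] [0.0039 0.0075 0.008 ]
pin [309 169   8   8  50] [0.4993 0.1079 0.0825] [0.4994 0.107  0.0841] [0.0074 0.0073 0.0065]
cores dark 1115 [0.61309844 0.05658002 0.01832759] [0.642696   0.1577706  0.03285644]
```

```bash
python3 -m pendant '[{"dx":0.4,"dy":1.1,"dz":0,"spin":-2.2},{"dx":0.9,"dy":2.2,"dz":0,"spin":-2.2},{"dx":1.4,"dy":3.3,"dz":0.5,"spin":-2.2},{"dx":1.9,"dy":4.2,"dz":1.2,"spin":-2.2},{"dx":1.96,"dy":4.34,"dz":2.2,"spin":-2.2},{"dx":1.96,"dy":4.34,"dz":3,"spin":-2.2},{"dx":1.94,"dy":4.33,"dz":3.6,"spin":-2.2},{"dx":1.93,"dy":4.32,"dz":4.2,"spin":-2.2},{"dx":1.92,"dy":4.32,"dz":4.7,"spin":-2.2},{"dx":1.92,"dy":4.32,"dz":4.97,"spin":-2.2},{"dx":1.92,"dy":4.32,"dz":4.99,"spin":-2.2},{"dx":1.92,"dy":4.32,"dz":4.99,"spin":-2.2}]'; python3 go.py .5912 -.113 .019 2.1
```

```text
t: 35.83
position: [0.5923, -0.1134, 0.0197]
tool_rot: [3.129, 0.057, 0.038]
force: [-0.5, 0.0, 0.2]
width: 0.0606
t 35.83 pos [ 0.5923 -0.1134  0.0197] yaw 2.1 zax [ 0.0244 -0.0115 -0.9996] w 0.0606 f [-0.5  0.   0.2] q6 1.5
dx -0.023 dy -0.010 dz 0.013 spin -0.0 rows>=0.0
```

```bash
python3 -m pendant '[{"dx":0,"dy":0,"dz":0,"spin":0},{"dx":0,"dy":0,"dz":0,"spin":0},{"dx":0,"dy":0,"dz":0,"spin":0},{"dx":0,"dy":0,"dz":0,"spin":0},{"dx":0,"dy":0,"dz":-0.3,"spin":0},{"dx":0,"dy":0,"dz":-1,"spin":0},{"dx":0,"dy":0,"dz":-2,"spin":0},{"dx":0,"dy":0,"dz":-2.8,"spin":0},{"dx":0,"dy":0,"dz":-3,"spin":0},{"dx":0,"dy":0,"dz":-3,"spin":0}]' 0 45; cat > plate.py <<'E'
from h import *
s=robot.read_state();p,d,P,c,T=cam('wrist');M=R.from_rotvec(s['tool_rot']).as_matrix();w=P-s['position'];Q=w@M
h=cv2.cvtColor(p,cv2.COLOR_BGR2HSV)
m=(h[...,1]<60)&(Q[...,2]>0)&(Q[...,2]<.03)&(Q[...,0]>.02)&(Q[...,0]<.13)&(abs(Q[...,1])<.075);m[225:]=0
m=cv2.morphologyEx(m.astype(np.uint8),cv2.MORPH_OPEN,np.ones((5,5)))>0
q=w[m];A=np.c_[q[:,:2],np.ones(len(q))];f=np.linalg.lstsq(A,q[:,2],rcond=None)[0]
k=Q[m];e=[np.percentile(k[abs(k[:,1])<.04][:,0],99.5),*np.percentile(k[:,1],[.5,99.5])]
fr=k[k[:,0]>e[0]-.004]
print(len(q),'slope world deg x,y',np.degrees(f[:2]).round(2),'z rel',f[2].round(4),'front x',round(e[0],4),'y',np.round(e[1:],4))
print(cv2.minAreaRect(k[:,:2].astype(np.float32)*1000))
E
python3 plate.py; python3 go.py .5815 .1063 .17 -.3
```

```text
t: 37.08
position: [0.5887, -0.1116, 0.1706]
tool_rot: [3.129, 0.057, 0.041]
force: [-0.5, -1.0, -1.0]
width: 0.0003
t 37.12 pos [ 0.588  -0.1116  0.1692] yaw 2.08 zax [ 0.0233 -0.0111 -0.9997] w 0.0003 f [-0.4  0.5 -0.2] q6 1.51
dx 0.029 dy -4.359 dz -0.067 spin 2.4 rows>=3.5Traceback (most recent call last):
  File "plate.py", line 7, in <module>
    k=Q[m];e=[np.percentile(k[abs(k[:,1])<.04][:,0],99.5),*np.percentile(k[:,1],[.5,99.5])]
              ~~~~~~~~~~~~~^^^^^^^^^^^^^^^^^^^^^^^^^^^^^^
    return _quantile_unchecked(
        a, q, axis, out, overwrite_input, method, keepdims, weights)
    return _ureduce(a,
                    func=_quantile_ureduce_func,
    ...<5 lines>...
                    overwrite_input=overwrite_input,
                    method=method)
    r = func(a, **kwargs)
    result = _quantile(arr,
                       quantiles=q,
    ...<2 lines>...
                       out=out,
                       weights=wgt)
    slices_having_nans = np.isnan(arr[-1, ...])
                                  ~~~^^^^^^^^^
IndexError: index -1 is out of bounds for axis 0 with size 0
```

Gripper shut empty. I'll re-measure where the cover is.

```bash
python3 - <<'E'
from h import *
for n in['wrist','scene','side']:
    p,d,P,c,T=cam(n);hsv=cv2.cvtColor(p,cv2.COLOR_BGR2HSV);cv2.imwrite('pics/x_%s.png'%n,p)
    ok=np.ones(d.shape,bool)
    if n=='wrist': ok[228:]=0
    W=ok&(P[...,0]>.45)&(P[...,0]<.75)&(P[...,1]<-.0)&(P[...,1]>-.25)
    m=W&((hsv[...,0]<8)|(hsv[...,0]>172))&(hsv[...,1]>120)
    q=P[m]
    if len(q): print(n,'bar',len(q),cv2.minAreaRect(q[:,:2].astype(np.float32)*1000),q.min(0).round(3),q.max(0).round(3))
    m=W&(hsv[...,1]<40)&(P[...,2]>.0025)&(P[...,2]<.03)&(cv2.cvtColor(p,cv2.COLOR_BGR2GRAY)>150)
    m=cv2.morphologyEx(m.astype(np.uint8),cv2.MORPH_OPEN,np.ones((3,3)))
    k,l,st,ce=cv2.connectedComponentsWithStats(m)
    if k>1:
        i=1+st[1:,4].argmax();q=P[l==i];print(n,'plate',len(q),cv2.minAreaRect(q[:,:2].astype(np.float32)*1000),q[:,2].max())
E
```

```text
wrist bar 1005 ((592.080322265625, -112.8471908569336), (68.54106140136719, 11.29735279083252), 1.7405049800872803) [ 0.558 -0.119  0.04 ] [ 0.626 -0.106  0.048]
wrist plate 15420 ((614.3051147460938, -112.36156463623047), (143.73797607421875, 112.32788848876953), 2.1595327854156494) 0.029970593003050383
scene bar 98 ((596.1544189453125, -111.12336730957031), (72.134521484375, 49.25690841674805), 43.539371490478516) [ 0.56  -0.125  0.002] [ 0.629 -0.068  0.346]
scene plate 104 ((596.2286376953125, -82.83213806152344), (104.04544830322266, 47.68053436279297), 8.198366165161133) 0.012547103453745434
side bar 46 ((587.2305297851562, -114.56399536132812), (63.49930953979492, 12.723644256591797), 3.2812259197235107) [ 0.556 -0.121  0.039] [ 0.619 -0.106  0.051]
side plate 779 ((590.1748657226562, -111.30486297607422), (189.8892822265625, 112.11888885498047), 2.1941611766815186) 0.012853948437012264
```

The cover has not moved. I lifted before the slow fingers had closed. Repeating with a smaller opening and a longer close.

```bash
python3 -m pendant '[{"dx":0,"dy":0,"dz":0.5,"spin":0},{"dx":0,"dy":0,"dz":1.0,"spin":0},{"dx":0,"dy":0,"dz":1.5,"spin":0},{"dx":0,"dy":0,"dz":1.8,"spin":0},{"dx":0,"dy":0,"dz":2.2,"spin":0},{"dx":0,"dy":0,"dz":2.7,"spin":0},{"dx":0,"dy":0,"dz":2.98,"spin":0},{"dx":0,"dy":0,"dz":3,"spin":0},{"dx":0,"dy":0,"dz":3,"spin":0}]' 40; python3 go.py .592 -.113 .019 2.1
python3 -m pendant '[{"dx":0,"dy":0,"dz":0,"spin":0},{"dx":0,"dy":0,"dz":0,"spin":0},{"dx":0,"dy":0,"dz":0,"spin":0},{"dx":0,"dy":0,"dz":0,"spin":0},{"dx":0,"dy":0,"dz":0,"spin":0},{"dx":0,"dy":0,"dz":0,"spin":0}]' 0 45; python3 go.py .592 -.113 .019 2.1
```

```text
t: 38.4
position: [0.5916, -0.1135, 0.0187]
tool_rot: [3.129, 0.057, 0.035]
force: [-0.3, -0.0, -1.0]
width: 0.035
t 38.4 pos [ 0.5916 -0.1135  0.0187] yaw 2.1 zax [ 0.0223 -0.0117 -0.9997] w 0.035 f [-0.3 -0.  -1. ] q6 1.5
dx 0.008 dy -0.009 dz -0.007 spin 0.0 rows>=0.0
t: 39.15
position: [0.5918, -0.1135, 0.0191]
tool_rot: [3.129, 0.058, 0.035]
force: [-1.2, 1.1, 4.6]
width: 0.0135
t 39.15 pos [ 0.5918 -0.1135  0.0191] yaw 2.12 zax [ 0.0229 -0.0118 -0.9997] w 0.0135 f [-1.2  1.1  4.6] q6 1.51
dx 0.004 dy -0.009 dz 0.003 spin 0.0 rows>=0.0
```

```bash
python3 -m pendant '[{"dx":0,"dy":0,"dz":-0.2,"spin":0},{"dx":0,"dy":0,"dz":-0.7,"spin":0},{"dx":0,"dy":0,"dz":-1.5,"spin":0},{"dx":0,"dy":0,"dz":-2.4,"spin":0},{"dx":0,"dy":0,"dz":-3,"spin":0},{"dx":0,"dy":0,"dz":-3.1,"spin":0},{"dx":0,"dy":0,"dz":-3.1,"spin":0}]'; python3 plate.py; python3 go.py .581 .1063 .17 -.3
```

```text
t: 40.02
position: [0.5873, -0.1115, 0.1728]
tool_rot: [3.129, 0.057, 0.032]
force: [0.5, 0.1, -2.1]
width: 0.0135
29874 slope world deg x,y [-0.11 -0.22] z rel -0.0143 front x 0.0941 y [-0.0558  0.0551]
((57.19740295410156, -0.3725776672363281), (113.04725646972656, 74.36266326904297), 89.98078155517578)
t 40.08 pos [ 0.587  -0.1115  0.1721] yaw 2.09 zax [ 0.0192 -0.0113 -0.9998] w 0.0136 f [-0.3  0.3 -2.2] q6 1.51
dx 0.038 dy -4.358 dz -0.009 spin 2.4 rows>=3.5
```

```bash
python3 -m pendant '[{"dx":0,"dy":-0.5,"dz":0,"spin":1},{"dx":0,"dy":-1.4,"dz":0,"spin":2.4},{"dx":0.04,"dy":-2.4,"dz":0,"spin":2.4},{"dx":0.04,"dy":-3.4,"dz":0,"spin":2.4},{"dx":0.04,"dy":-4.1,"dz":0,"spin":2.4},{"dx":0.04,"dy":-4.36,"dz":0,"spin":2.4},{"dx":0.04,"dy":-4.36,"dz":0,"spin":2.4},{"dx":0.04,"dy":-4.36,"dz":0,"spin":2.4}]'; python3 go.py .5812 .1063 .118 -.3
```

```text
t: 41.08
position: [0.5808, 0.1052, 0.1689]
tool_rot: [3.129, -0.011, 0.028]
force: [0.1, -0.9, -1.6]
width: 0.0135
t 41.08 pos [0.5808 0.1052 0.1689] yaw -0.38 zax [ 0.0178 -0.012  -0.9998] w 0.0135 f [ 0.1 -0.9 -1.6] q6 1.09
dx -0.010 dy -0.033 dz 1.018 spin -0.1 rows>=0.8
```

```bash
python3 -m pendant '[{"dx":-0.01,"dy":-0.03,"dz":0.3,"spin":0},{"dx":-0.01,"dy":-0.03,"dz":0.7,"spin":0},{"dx":-0.01,"dy":-0.03,"dz":0.95,"spin":0},{"dx":-0.01,"dy":-0.03,"dz":1.02,"spin":0},{"dx":-0.01,"dy":-0.03,"dz":1.02,"spin":0}]'; python3 go.py .5813 .1064 .089 -.3
```

```text
t: 41.7
position: [0.5814, 0.106, 0.1178]
tool_rot: [3.129, -0.011, 0.028]
force: [0.4, 0.0, -2.2]
width: 0.0133
t 41.7 pos [0.5814 0.106  0.1178] yaw -0.39 zax [ 0.0179 -0.0122 -0.9998] w 0.0133 f [ 0.4  0.  -2.2] q6 1.08
dx -0.013 dy -0.016 dz 0.576 spin -0.1 rows>=0.5
```

Aligned to about 0.5 mm. Now lower slowly onto the pins.

```bash
python3 -m pendant '[{"dx":-0.005,"dy":-0.01,"dz":0.1,"spin":0},{"dx":-0.005,"dy":-0.01,"dz":0.18,"spin":0},{"dx":-0.005,"dy":-0.01,"dz":0.26,"spin":0},{"dx":-0.008,"dy":-0.01,"dz":0.32,"spin":0},{"dx":-0.01,"dy":-0.013,"dz":0.38,"spin":0},{"dx":-0.01,"dy":-0.013,"dz":0.38,"spin":0}]'; python3 go.py .5813 .1064 .089 -.3; python3 plate.py
```

```text
t: 42.45
position: [0.5811, 0.1063, 0.0985]
tool_rot: [3.129, -0.011, 0.027]
force: [0.5, -0.7, -2.1]
width: 0.0136
t 42.45 pos [0.5811 0.1063 0.0985] yaw -0.39 zax [ 0.0174 -0.0125 -0.9998] w 0.0136 f [ 0.5 -0.7 -2.1] q6 1.08
dx 0.000 dy -0.004 dz 0.191 spin -0.1 rows>=0.2
30038 slope world deg x,y [-0.31 -0.25] z rel -0.0143 front x 0.0941 y [-0.0558  0.0551]
((57.18769073486328, -0.5533943176269531), (112.93873596191406, 74.36750030517578), 89.99982452392578)
```

The underside is at 79 mm, below the pin tops, with no contact force, so the pins are in the holes. Lower the rest.

```bash
python3 -m pendant '[{"dx":0,"dy":0,"dz":0.08,"spin":0},{"dx":0,"dy":0,"dz":0.15,"spin":0},{"dx":0,"dy":0,"dz":0.18,"spin":0},{"dx":0,"dy":0,"dz":0.2,"spin":0},{"dx":0,"dy":0,"dz":0.2,"spin":0}]'; python3 plate.py; python3 go.py .5813 .1064 .089 -.3
```

```text
t: 43.12
position: [0.5816, 0.1063, 0.0892]
tool_rot: [3.129, -0.011, 0.029]
force: [-1.0, -0.9, 0.2]
width: 0.0135
30461 slope world deg x,y [ 0.25 -0.05] z rel -0.0145 front x 0.0941 y [-0.0586  0.0555]
((57.15576934814453, -0.8501434326171875), (118.20382690429688, 74.34925842285156), 89.9237060546875)
t 43.17 pos [0.5816 0.1062 0.0892] yaw -0.39 zax [ 0.0183 -0.0122 -0.9998] w 0.0135 f [-1.7  0.2  1.2] q6 1.08
dx -0.006 dy -0.004 dz 0.003 spin -0.1 rows>=0.0
```

```bash
python3 -m pendant '[{"dx":0,"dy":0,"dz":0,"spin":0},{"dx":0,"dy":0,"dz":0,"spin":0},{"dx":0,"dy":0,"dz":0,"spin":0},{"dx":0,"dy":0,"dz":0,"spin":0},{"dx":0,"dy":0,"dz":-0.4,"spin":0},{"dx":0,"dy":0,"dz":-1,"spin":0},{"dx":0,"dy":0,"dz":-2,"spin":0},{"dx":-0.6,"dy":0,"dz":-3,"spin":0},{"dx":-1.4,"dy":0,"dz":-3.6,"spin":0},{"dx":-2,"dy":0,"dz":-3.6,"spin":0},{"dx":-2,"dy":0,"dz":-3.6,"spin":0},{"dx":-2,"dy":0,"dz":-3.6,"spin":0}]' 50; python3 - <<'E'
from h import *
s=robot.read_state();print(s['position'],s['force'],s['width'])
p,d,P,c,T=cam('wrist');hsv=cv2.cvtColor(p,cv2.COLOR_BGR2HSV);cv2.imwrite('pics/end.png',p)
ok=np.zeros(d.shape,bool);ok[:228]=1
W=ok&(P[...,0]>.45)&(P[...,0]<.72)&(P[...,1]>.0)&(P[...,1]<.2)
m=W&(hsv[...,1]<60)&(P[...,2]>.066)&(P[...,2]<.082)
q=P[m];print('plate',len(q),cv2.minAreaRect(q[:,:2].astype(np.float32)*1000))
A=np.c_[q[:,:2]-[.58,.106],np.ones(len(q))];f=np.linalg.lstsq(A,q[:,2],rcond=None)[0];print('slope deg',np.degrees(f[:2]).round(2),'top z',f[2].round(4))
m=W&(P[...,2]>.0785)&(P[...,2]<.09)&(hsv[...,1]<80);n,l,st,ce=cv2.connectedComponentsWithStats(m.astype(np.uint8))
for i in range(1,n):
    if st[i,4]>5: print('pin?',st[i,4],P[l==i].mean(0).round(4))
for n in['scene','side']:
    p,d,P,c,T=cam(n);a=np.load(n+'0.npz');df=np.abs(p.astype(int)-a['p']).max(2)>40
    k,l,st,ce=cv2.connectedComponentsWithStats(cv2.morphologyEx(df.astype(np.uint8),cv2.MORPH_OPEN,np.ones((3,3))))
    cv2.imwrite(f'pics/end_{n}.png',p)
    for i in range(1,k):
        if st[i,4]>12:
            v,u=int(ce[i][1]),int(ce[i][0]);print(n,st[i],a['P'][v,u].round(2),P[v,u].round(2))
E
```

```text
t: 44.68
position: [0.4787, 0.1092, 0.2674]
tool_rot: [3.129, -0.01, 0.03]
force: [0.4, -0.4, -0.4]
width: 0.0436
[0.47866493 0.10919178 0.26735322] [ 0.40644052 -0.41735027 -0.39962674] 0.04362242605633211
plate 18349 ((569.001708984375, 106.88356018066406), (119.30957794189453, 165.49575805664062), 89.5229721069336)
slope deg [-0.02 -0.14] top z 0.0748
pin? 47 [0.4992 0.1078 0.0827]
scene [ 395    0   54  103 2689] [-0.61 -0.44  0.25] [0.29 0.19 0.65]
scene [471   0   9   2  18] [-0.43 -0.09  0.6 ] [0.02 0.17 0.74]
scene [481   0   7  11  52] [0.03 0.21 0.73] [-0.01  0.19  0.72]
scene [ 489    0  123  113 3482] [0.04 0.43 0.64] [-0.6   0.18  0.4 ]
scene [467   7  13   6  53] [0.07 0.2  0.72] [0.03 0.17 0.71]
scene [452  13  36  65 893] [-0.61 -0.2   0.35] [-0.    0.15  0.59]
scene [453  14   9   9  51] [-0.42 -0.16  0.51] [0.03 0.12 0.67]
scene [463  16  11   5  51] [0.08 0.19 0.7 ] [0.02 0.15 0.67]
scene [448  36   5  18  55] [-0.59 -0.27  0.32] [0.01 0.1  0.57]
scene [487  37   5   5  22] [0.06 0.26 0.64] [-0.6  -0.08  0.4 ]
scene [466  46  25  29 278] [-0.08  0.17  0.52] [-0.61 
[... 2808 characters left out ...]
  0.05  0.33] [-0.08  0.08  0.3 ]
side [185 224  10  12  56] [ 0.07 -0.    0.22] [ 0.13  0.21 -0.  ]
side [196 232   5   6  21] [ 0.08 -0.02  0.2 ] [0.14 0.16 0.  ]
side [187 241  18  29 315] [ 0.05 -0.06  0.17] [ 0.04 -0.08  0.19]
side [175 242  16  21 157] [ 0.02 -0.05  0.2 ] [ 0.01 -0.07  0.22]
side [389 249   9  11  82] [ 0.55 -0.33  0.03] [ 0.57 -0.32  0.  ]
side [379 256   9  10  79] [ 0.51 -0.33  0.03] [ 0.52 -0.32  0.01]
side [404 257   9  10  75] [ 0.56 -0.38  0.03] [ 0.58 -0.37  0.01]
side [388 265   9  11  86] [ 0.5  -0.37  0.03] [ 0.52 -0.36  0.01]
side [186 273   8   5  34] [ 0.01 -0.06  0.11] [ 0.   -0.1   0.16]
side [125 279  32  23 186] [-0.11 -0.06  0.15] [-0.1   0.07  0.  ]
```

```bash
python3 -c "
from cell import robot
print(robot.sign_off())"
```

```text
the job is handed in; nothing more can be done
None
```

The job is done and handed in at about 45 s of the 72 s allowed. All four cores went from the tray into the box with the scoop, never touched by the fingers. The scoop is back on the tile and the cover is on the box's pins.

- **Scooping:** I pushed the scoop under the cores and tilted it back against the tray's rear wall so they stayed in the pan. Hanging loosely in the grip it only tipped to 15°, so I pressed its lip against the inside of the box's far wall until the cores slid out.
- **First cover grasp failed:** I lifted before the fingers had closed, so the gripper came up empty. The cover had not moved, and the second grasp held.

| Last check | Result |
|---|---|
| Cores | Four dark bodies on the box floor, tops at about 29 mm. The wrist load fell by roughly their weight, and none are left in the tray. |
| Cover | Top face at z = 74.8 mm (75 mm expected when flush), sloping at most 0.14°. The near pin shows through its hole. |
| Scoop | Level within 0.1°, pan floor 10 mm above the table as at the start, handle about 4 mm nearer the robot than before. |
| Other things on the table | Comparing the first and last pictures showed changes only at the arm, cores, cover and box. |

The far pin was not in the last wrist view, so I judged that side by the plate's height and level. The last checks are from measurements only, because I had used up the picture views.

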